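# Hang the lift-off door of an analyser's reagent bay

### The job

The lift-off door of the bench analyser's reagent bay stands in the slotted stand. Take it out and lower it gently onto the analyser's two upright hinge pins, both sockets fully down on their brackets with the door standing well open (at least half way), then swing it gently fully shut against its stop and leave it there. Do not drop, force or slam the door, and leave the bottle, the jar and the tray alone.

Things in the scene. Friction and masses are not known exactly. Their poses are not given: they have to be found in the camera images.
- analyser: Fixed white bench instrument (sizes in mm): front face at its own x = +22 looking along -x, body to x 300, y -60 to 270, 330 high; z up. Origin on the counter directly under the hinge axis. Open reagent bay at y 20 to 112, z 50 to 160, 98 deep. Shut, the door's x axis lies along the analyser's +y; opening turns it counter-clockwise seen from above, 90 deg pointing along -x.
- pin_low (a point): Top face of the lower hinge bracket on the hinge axis, 47 above the counter. From it rises a steel pintle of diameter 10, 22 high, the last 6 tapering to diameter 4. The bracket is 18 wide, 8 thick, and reaches from the front face to 8 beyond the axis.
- pin_high (a point): The same on the upper bracket, 135 above the counter, straight above pin_low; same pintle.
- door: Loose white panel, 0.14 to 0.23 kg, two grey hinge barrels on one upright edge. Origin on the barrel axis level with the lower edge; x to the free edge, y through the thickness (+y is outside when shut), z up. Panel x 14 to 130, y -5 to 5, z 0 to 135. Barrels: 21 outside, 13 through bore, z 12 to 38 and 100 to 126, webbed to the panel. Pinch it by its top edge. Starts upright in the stand.
- socket_low (a point): Centre of the open lower end of the lower barrel; coincides with pin_low when the door is hung.
- socket_high (a point): Centre of the open lower end of the upper barrel; coincides with pin_high when the door is hung.
- door_edge (a point): Middle of the door's free upright edge (door frame x 130, y 0, z 67.5).
- stand: Fixed aluminium stand, base plate 110 x 100 x 10, with two walls 70 long (along its x), 6 thick, tops 50 above the counter, 13 wide slot between. Origin on the counter under the slot's middle, x along the slot. The door stands on the base plate (lower edge 10 above the counter), its x along the stand's x, its origin 72 back from the middle.
- reagent_bottle: Loose amber bottle, diameter 60, 120 high, origin at its underside's centre. Not to be moved.
- jar: Loose white jar, diameter 64, 80 high, origin at its underside's centre. Not to be moved.
- tray: Loose open aluminium tray 120 x 80 x 30, origin at its underside's centre. Not to be moved.
- canopy (a point): Centre of the front lower edge of a rigid canopy jutting out over the hinge (analyser x -100 to 22, y -50 to 50, underside 300, top 330 above the counter). A vertical gripper on the hung door hits it: hold the door with the gripper leaning about 40 degrees, in the door's plane, towards the free edge.
- stop (a point): Middle of the face of the grey upright strip the door shuts against (analyser x 7, y 121, z 102; strip 14 wide, 125 high). It ends the swing about 1 degree past flush. No latch or spring: the door turns freely on its pins and stays where it is left.
Not all that is in view belongs to the job. Several things have the shape of the door; the one meant has the colours described above.

How it is judged:
By the outcome, as a careful person would: the job done as asked, in the order asked, and still so for the second after the job is handed in, with the robot touching nothing.
It also fails if it takes over 58 s, if anything falls off the work surface, if the arm or the gripper's body presses on something with over 40 N, if the wrist force passes 120 N, or if a joint passes its speed limit or range.

### The arm

A 6-joint arm with a two-finger parallel gripper is mounted at the origin on the work surface. World frame = base frame: x ahead of the robot, y to its left, z up, the work surface at z = 0. Lengths are in mm, angles in rad, forces in N, time in s.
With the tool pointing down it reaches from about 350 to 875 mm from the base axis. Payload 4.2 kg.
Tool frame: the origin (TCP) lies midway between the tips of the shut fingers; the grasp point (between the pads) lies 19 mm behind it; z points along the fingers, y is the direction in which the jaws open and shut (so a half turn about z gives the same grasp; the last joint's range is limited). The gripper opens to 85 mm and grips with 20 to 120 N. Pads are 22 mm wide; open, the fingers measure 114 mm over their backs; the gripper's body (76 mm by 85 mm) begins 54 mm behind the grasp point. The pads swing forward as they close: fully open they stand 13 mm farther back than shut.
Start: joints at [1.56, 0.385, 0.008, 0, -1.194, -0.259], TCP at [166.555, 602.378, 231.312] pointing down, gripper open.
Joint ranges: [-3.14, 3.14], [-1.21, 2.06], [-1.07, 1.41], [-3.16, 2.05], [-2.99, -0.16], [-3.1, 3.1]. Speed limits (rad/s): [2.79, 2.79, 3.14, 3.14, 3.14, 3.14].

### API

Orientations are given as a unit quaternion [x, y, z, w].
In Python, from bench import arm, eyes, nets gives the robot as it stands.
- The arm moves only by the tool jog_arm, never from a script. Its argument "rows" is a list of rows, each a list of 3 entries, a list of its own where there are three numbers: the shift along the tool's x, y, z in cm, then the turn, a rotation vector about the tool's x, y, z in degrees, then the finger opening in cm, from 0 to 8.54. In form: [[[x, y, z], [ax, ay, az], jaw], ...]. A call has 1 to 10 rows; each row shifts and turns the commanded pose from where the row before left it, along the tool's axes as they then stand; what a row does not reach is not made up. A row lasts 1/8 s, in which the tool goes at most 62.5 mm and 10.7 degrees, less where a joint would pass 70% of its speed; a pose out of reach is approached as far as the arm can. A call with a gripper value outside its range is refused whole. The fingers move at their own pace and stop on an object; the grip force is fixed at half the most. Time passes only in rows, so rows that do not move let the fingers close. It gives the time, the measured TCP pose, the force and the opening at its end, in the units of the state.
- arm.read_state(): the state, without advancing time (a new reading comes with each control period).
- eyes.get_image(name): name is "scene" or "top" or "wrist"; returns the picture (420x560x3 uint8, red, green, blue); there is no depth.
- eyes.camera_model(name): a dict with "K" (3x3 intrinsics, pixels), "rvec" (rotation vector, rad) and "tvec" (3), from world to camera coordinates, as OpenCV has them. Camera axes: x right, y down, z forward; pixel columns grow to the right and rows downward; lengths in mm; the calibration is good to about 2 mm. A picture is of the moment at which its call begins: read the wrist's pose just before it. camera_model takes no time and is no camera call; for the wrist camera it gives the pose at the moment of the call.
- arm.job_done(): hands the job in, once; it reports no verdict.
Trained networks look in the newest picture that a camera, given by its name, has taken for a name from the list of things; names that differ only in an ending like _2 or _b are one class to them, and where a whole thing is asked for, a point or a joint stands for the part that bears it (a point fixed in the world has none). Each returns a list of dicts, best first, with "conf" (0 to 1); they miss things now and then, are a little off and sometimes report something else, mostly with a low value. They report only what shows in the picture. A call takes as long as a camera call. They do not tell look-alikes from the thing itself.
- nets.boxes_of(camera, name): "position" ([column, row] as shares, 0 to 1, of the picture: columns of its width, rows of its height, amid what is visible of it).
The state is a dict: "clock": time; "joints": joint angles; "joint_vel": joint speeds; "joint_efforts": joint torques, N m; "position": TCP position; "ee_rot": TCP orientation; "contact_force": force on the tool from outside, world axes, zero at the start; "wrist_torque": the same for the moment, N m; "gripper_width": finger opening in mm.
Only numpy, scipy, OpenCV 4.12 (cv2) and the standard library are available. Lean on these libraries where they do the work, as an engineer would, in place of code of your own. Each camera call takes 0.05 s, during which the arm holds its last target.

## Working session

There is one attempt and no reset: what is moved stays moved. The work goes in short steps, Python scripts to look and compute and a tool call to move; the robot and the scene stay as the last step left them, time stands still between calls to the robot, and variables do not carry over. Pictures are saved under pics/ and viewed, and the job is handed in when it is done.

Besides the shell and the picture viewer there is one more tool, called after "Request:" as name(argument=value, ...), one argument or row to a line, values as JSON. jog_arm: Moves the arm, as the interface text tells. Its arguments: {"type":"object","properties":{"rows":{"type":"array","items":{"type":"array"}}},"required":["rows"]}

```bash
ls; mkdir -p pics; cat > h.py <<'E'
import numpy as np, cv2
from bench import arm, eyes, nets
def cam(n):
    c=eyes.camera_model(n); R,_=cv2.Rodrigues(np.array(c["rvec"],float)); return np.array(c["K"],float),R,np.array(c["tvec"],float).ravel()
def proj(n,P,c=None):
    K,R,t=c or cam(n); p=(R@np.atleast_2d(P).T).T+t; p=p@K.T; return p[:,:2]/p[:,2:]
def ray(n,uv,c=None):
    K,R,t=c or cam(n); d=R.T@np.linalg.inv(K)@np.array([uv[0],uv[1],1.]); return -R.T@t,d/np.linalg.norm(d)
def onz(n,uv,z,c=None):
    o,d=ray(n,uv,c); return o+d*(z-o[2])/d[2]
def save(n,f,img=None):
    im=eyes.get_image(n); cv2.imwrite("pics/"+f,cv2.cvtColor(im,cv2.COLOR_RGB2BGR)); return im
E
python3 - <<'E'
from h import *
print(arm.read_state())
for n in("scene","top","wrist"):
    save(n,n+"0.png"); K,R,t=cam(n); print(n,K.round(1).tolist(),(-R.T@t).round(),R[2].round(2))
E
```

```text
pics
{'clock': 0.0, 'joints': array([ 1.55958737e+00,  3.85521723e-01,  6.63204945e-03, -4.95079706e-04,
       -1.19398336e+00, -2.58628679e-01]), 'joint_vel': array([-0.00266811, -0.00083451,  0.0013837 ,  0.00022398,  0.0002112 ,
        0.00082553]), 'joint_efforts': array([-4.00779036e-04, -3.92293811e+01,  1.88399220e+01,  4.18612182e+00,
       -4.57172879e-03, -6.34002674e-06]), 'position': array([166.41920026, 601.83566711, 230.24561825]), 'ee_rot': array([ 9.90899406e-01, -1.34600285e-01, -1.00193059e-04,  1.05880610e-03]), 'contact_force': array([-0.21806393,  0.25227708,  0.26053679]), 'wrist_torque': array([-0.01257631, -0.00731288, -0.01150788]), 'gripper_width': 85.30590969617478}
scene [[469.8, 0.0, 281.0], [0.0, 469.8, 211.3], [0.0, 0.0, 1.0]] [1308.  790.  932.] [-0.57 -0.56 -0.6 ]
top [[495.2, 0.0, 286.8], [0.0, 495.2, 209.7], [0.0, 0.0, 1.0]] [ 267.   50. 1629.] [ 0.19  0.02 -0.98]
wrist [[313.1, 0.0, 276.3], [0.0, 313.1, 210.7], [0.0, 0.0, 1.0]] [235. 582. 373.] [-0.27  0.07 -0.96]
```

View pics/scene0.png

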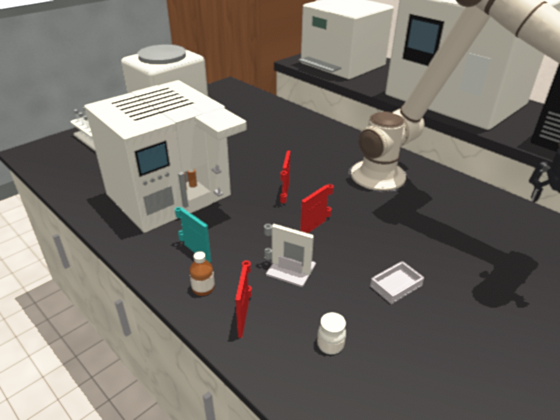

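View pics/top0.png

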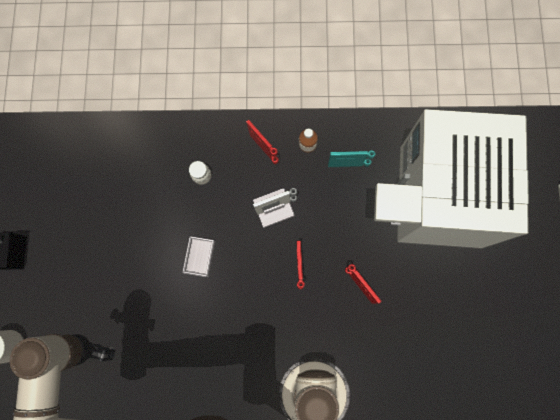

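View pics/wrist0.png

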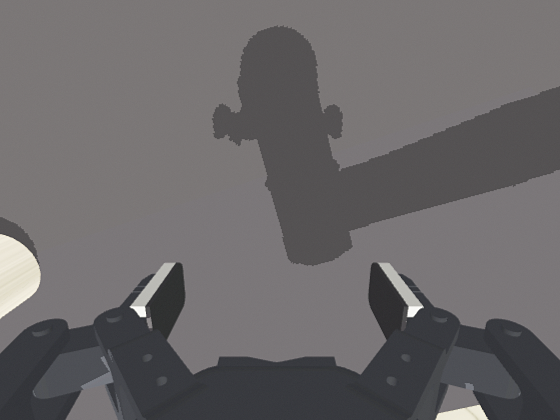

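The scene picture shows the white door with grey barrels in the stand at about (292,250). In the top picture it is at (273,203) with its barrels at (292,193). The look-alikes in the top picture are red at (262,138), (300,262) and (364,283), and teal at (350,160). Only the white one fits the description. The analyser is on the right, with its canopy at (398,203). The tray is at (199,256), the jar at (200,173) and the bottle at (308,139).

```bash
python3 - <<'E'
from h import *
for n in("scene","top"):
    im=save(n,n+"1.png")
    for k in("door","stand","analyser","pin_low","pin_high","socket_low","socket_high","door_edge","canopy","stop"):
        r=nets.boxes_of(n,k)
        print(n,k,[( (round(q["position"][0]*560,1),round(q["position"][1]*420,1)),round(q["conf"],2)) for q in r[:5]])
s=cv2.imread("pics/scene1.png"); t=cv2.imread("pics/top1.png")
a=cv2.resize(s[210:290,240:340],None,fx=5,fy=5,interpolation=cv2.INTER_CUBIC)
b=cv2.resize(t[170:240,240:310],None,fx=5,fy=5,interpolation=cv2.INTER_CUBIC)
cv2.imwrite("pics/crop_door_s.png",a);cv2.imwrite("pics/crop_door_t.png",b)
cv2.imwrite("pics/crop_an_s.png",cv2.resize(s[75:235,85:255],None,fx=3.5,fy=3.5,interpolation=cv2.INTER_CUBIC))
cv2.imwrite("pics/crop_an_t.png",cv2.resize(t[100:260,365:535],None,fx=3.5,fy=3.5,interpolation=cv2.INTER_CUBIC))
print(arm.read_state()["clock"])
E
```

```text
scene door [((242.7, 297.1), 0.94), ((317.0, 210.1), 0.9), ((285.2, 178.7), 0.9), ((193.3, 232.0), 0.8), ((290.2, 245.2), 0.61)]
scene stand [((291.7, 269.7), 0.71)]
scene analyser [((161.9, 148.4), 0.85)]
scene pin_low [((163.6, 148.2), 0.77)]
scene pin_high []
scene socket_low [((287.5, 176.3), 0.75), ((292.8, 246.6), 0.73), ((194.4, 233.6), 0.63), ((314.3, 211.1), 0.62), ((244.2, 297.9), 0.58)]
scene socket_high [((243.7, 297.8), 0.92), ((286.4, 178.9), 0.73), ((319.5, 211.4), 0.71), ((193.5, 234.1), 0.67), ((292.1, 243.7), 0.59)]
scene door_edge [((291.8, 246.6), 0.86), ((241.2, 298.5), 0.65), ((287.8, 177.4), 0.63), ((193.3, 232.7), 0.62), ((315.6, 211.4), 0.58)]
scene canopy [((161.6, 150.6), 0.69)]
scene stop [((162.1, 146.6), 0.82)]
top door [((275.6, 200.9), 0.92), ((348.6, 159.5), 0.89), ((301.1, 269.3), 0.73), ((260.5, 144.4), 0.66), ((359.3, 283.4), 0.61)]
top stand [((272.7, 209.7), 0.9)]
top analyser [((459.2, 181.5), 0.88)]
top pin_low [((458.1, 181.1), 0.91), ((199.9, 255.8), 0.38)]
top pin_high [((460.3, 184.6), 0.55)]
top socket_low [((265.5, 142.7), 0.88), ((347.8, 158.5), 0.88), ((272.3, 202.2), 0.83), ((364.7, 282.9), 0.56), ((298.5, 268.2), 0.46)]
top socket_high [((359.1, 281.4), 0.91), ((350.6, 158.3), 0.86), ((275.3, 201.7), 0.82), ((263.4, 142.9), 0.59), ((300.5, 263.5), 0.44)]
top door_edge [((348.0, 158.0), 0.69), ((275.4, 200.6), 0.65), ((362.7, 284.9), 0.62), ((303.8, 266.3), 0.59), ((266.3, 144.8), 0.58)]
top canopy [((276.3, 197.5), 0.71), ((458.1, 181.5), 0.59)]
top stop [((461.5, 183.1), 0.57)]
1.25
```

View pics/crop_door_s.png

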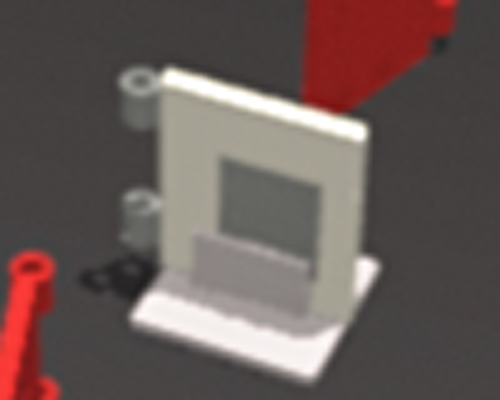

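View pics/crop_door_t.png

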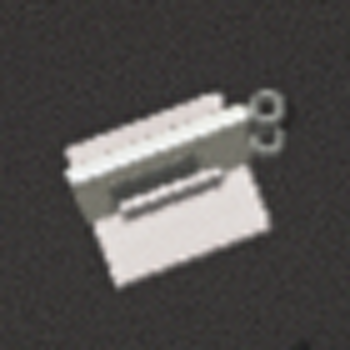

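View pics/crop_an_s.png

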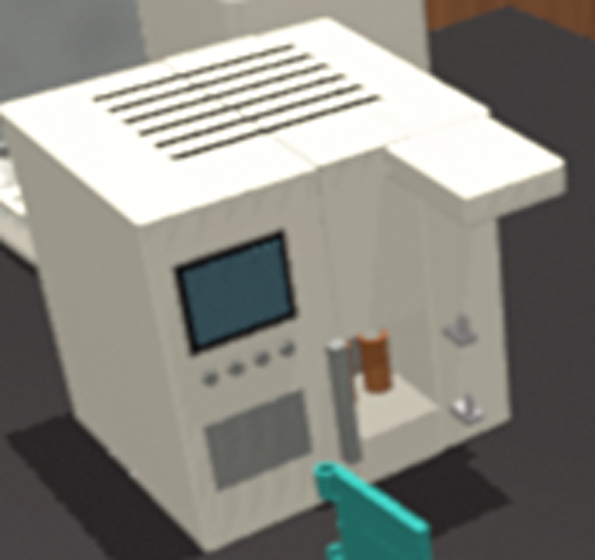

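View pics/crop_an_t.png

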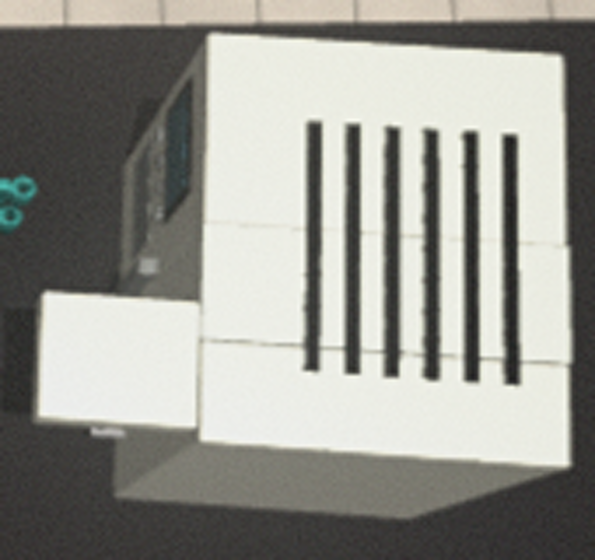

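```bash
cat > fit.py <<'E'
from h import *
from scipy.optimize import least_squares
def src(p,s,o): return ((np.array(p,float)+.5)/s-.5)+np.array(o)
T=cam("top");S=cam("scene")
def place(P,q): 
    c,s=np.cos(q[2]),np.sin(q[2]); P=np.array(P,float); return np.c_[q[0]+c*P[:,0]-s*P[:,1],q[1]+s*P[:,0]+c*P[:,1],P[:,2]]
def fit(obs,q0):
    def f(q): return np.concatenate([(proj(None,place([P],q),C)[0]-uv) for C,P,uv in obs]).ravel()
    r=least_squares(f,q0,loss="soft_l1"); return r.x,f(r.x).reshape(-1,2)
at=[((22,270,330),(209,34)),((300,270,330),(565,55)),((22,-60,330),(200,440)),((300,-60,330),(571,467)),((-100,50,330),(43,292)),((-100,-50,330),(37,422)),((22,-60,0),(115,497)),((300,-60,0),(410,519))]
as_=[((22,270,330),(140,223)),((300,270,330),(2,105)),((-100,50,330),(470,195)),((-100,-50,330),(565,162)),((22,270,0),(208,550)),((22,-60,0),(510,415)),((-100,50,300),(470,221)),((0,0,135),(462,335)),((0,0,47),(467,410))]
obsA=[(T,P,src(u,3.5,(365,100))) for P,u in at]+[(S,P,src(u,3.5,(85,75))) for P,u in as_]
dt=[((0,0,136),(267,106)),((14,0,145),(247,110)),((130,0,145),(70,174))]
ds=[((0,0,136),(141,78)),((0,0,48),(142,203)),((14,0,145),(166,75)),((130,0,145),(364,131)),((130,0,10),(350,318))]
obsD=[(T,P,src(u,5,(240,170))) for P,u in dt]+[(S,P,src(u,5,(240,210))) for P,u in ds]
if __name__=="__main__":
    qa,ra=fit(obsA,[550,-170,-1.57]); print(qa.round(3),np.degrees(qa[2]).round(2)); print(ra.round(1).tolist())
    qd,rd=fit(obsD,[500,30,1.9]); print(qd.round(3),np.degrees(qd[2]).round(2)); print(rd.round(1).tolist())
E
python3 fit.py
```

```text
[ 535.458 -263.332   -1.649] -94.51
[[0.2, -0.7], [0.3, -0.5], [0.1, 0.8], [0.9, 0.5], [0.2, -0.3], [0.5, -1.0], [-0.4, 0.5], [0.7, 0.2], [-0.0, -0.1], [-1.1, 0.3], [-0.7, 0.3], [0.9, -0.3], [0.5, 1.3], [0.9, 1.5], [0.0, 2.5], [1.1, -0.4], [1.5, 0.8]]
[619.297  58.755   1.925] 110.31
[[0.5, -0.2], [0.2, -0.1], [0.2, 0.2], [0.2, 0.5], [0.2, -0.2], [-0.2, -0.2], [0.1, 0.5], [0.5, 0.3]]
```

```bash
cat > plan.py <<'E'
from h import *
import json,sys,os
from scipy.spatial.transform import Rotation as Ro
F="cmd.json"
# commanded pose store: p (mm), R matrix
def load():
    if os.path.exists(F):
        d=json.load(open(F)); return np.array(d["p"]),np.array(d["R"])
    z=np.array([0,0,-1.]); x=np.array([np.cos(-.27),np.sin(-.27),0]); 
    R=Ro.from_quat([.990899,-.1346,0,0]).as_matrix()
    return np.array([166.555,602.378,231.312]),R
def store(p,R): json.dump({"p":list(map(float,p)),"R":np.array(R).tolist()},open(F,"w"))
def apply(rows):
    p,R=load()
    for s,a,_ in rows:
        p=p+R@(np.array(s)*10); R=R@Ro.from_rotvec(np.radians(a)).as_matrix()
    store(p,R); return p,R
def rows(p1,R1,jaw,vmax=25,wmax=6,n=None,dp=2,dr=1,start=None):
    p,R=start or load(); p0=p.copy(); R0=R.copy()
    D=Ro.from_matrix(R0.T@R1).as_rotvec()
    if n is None: n=max(1,int(np.ceil(max(np.linalg.norm(p1-p0)/vmax,np.degrees(np.linalg.norm(D))/wmax))))
    out=[]
    for k in range(1,n+1):
        t=k/n; tp=p0+(p1-p0)*t; tR=R0@Ro.from_rotvec(D*t).as_matrix()
        s=np.round(R.T@(tp-p)/10,dp); a=np.round(np.degrees(Ro.from_matrix(R.T@tR).as_rotvec()),dr)
        p=p+R@(s*10); R=R@Ro.from_rotvec(np.radians(a)).as_matrix()
        out.append([s.tolist(),a.tolist(),jaw])
    return out,(p,R)
def show(r):
    for i in range(0,len(r),10): print(json.dumps(r[i:i+10]).replace(" ",""))
def Rtool(yaw,lean,):  # door yaw, jaw y=door_y, leaning to free edge
    dx=np.array([np.cos(yaw),np.sin(yaw),0]); dy=np.array([-np.sin(yaw),np.cos(yaw),0])
    z=-np.cos(lean)*np.array([0,0,1.])-np.sin(lean)*dx
    return np.c_[np.cross(dy,z),dy,z]
def tcp_for(org,yaw,z0,g,d,lean):
    R=Rtool(yaw,lean); gp=np.array([org[0]+g*np.cos(yaw),org[1]+g*np.sin(yaw),z0+135-d])
    return gp+19*R[:,2],R
E
python3 - <<'E'
from plan import *
store(*load())
PIN=(535.5,-263.3); yawA=np.radians(-94.5)
p,R=tcp_for(PIN,yawA+np.pi,35,105,12,np.radians(40))
print(p)
p=p+[10,70,60]
r,e=rows(p,R,8.5,vmax=40,wmax=7); show(r); print(e[0])
E
```

```text
[ 542.77998689 -170.79899605  143.44515558]
[[[2.67,2.74,0.13],[-1.3,1.6,3.6],8.5],[[2.82,2.56,0.27],[-1.3,1.6,3.6],8.5],[[2.97,2.37,0.41],[-1.3,1.6,3.6],8.5],[[3.1,2.16,0.54],[-1.3,1.6,3.6],8.5],[[3.22,1.96,0.68],[-1.4,1.5,3.6],8.5],[[3.31,1.73,0.81],[-1.3,1.6,3.6],8.5],[[3.39,1.5,0.94],[-1.3,1.6,3.6],8.5],[[3.44,1.27,1.06],[-1.3,1.6,3.6],8.5],[[3.49,1.02,1.19],[-1.3,1.6,3.6],8.5],[[3.51,0.77,1.31],[-1.3,1.6,3.6],8.5]]
[[[3.51,0.52,1.42],[-1.3,1.6,3.6],8.5],[[3.49,0.27,1.52],[-1.3,1.6,3.6],8.5],[[3.46,0.01,1.63],[-1.3,1.5,3.6],8.5],[[3.41,-0.24,1.71],[-1.3,1.6,3.6],8.5],[[3.34,-0.49,1.8],[-1.3,1.6,3.6],8.5],[[3.25,-0.74,1.88],[-1.4,1.6,3.6],8.5],[[3.13,-0.99,1.94],[-1.3,1.6,3.6],8.5],[[3.02,-1.23,2.01],[-1.3,1.6,3.6],8.5],[[2.87,-1.46,2.06],[-1.3,1.6,3.6],8.5],[[2.72,-1.68,2.1],[-1.3,1.6,3.6],8.5]]
[[[2.54,-1.89,2.13],[-1.3,1.6,3.6],8.5]]
[ 552.78366224 -100.78345651  203.44777186]
```

```bash
python3 - <<'E'
from plan import *
PIN=(535.5,-263.3); yawA=np.radians(-94.5)
p,R=tcp_for(PIN,yawA+np.pi,35,105,12,np.radians(40))
p=p+[10,70,60]
r,e=rows(p,R,8.5,n=20,dp=1,dr=0); show(r); print(e[0]); json.dump(r,open("last.json","w"))
E
```

```text
[[[2.8,2.9,0.1],[-1.0,2.0,4.0],8.5],[[3.0,2.6,0.3],[-2.0,1.0,4.0],8.5],[[3.1,2.5,0.5],[-1.0,2.0,3.0],8.5],[[3.3,2.2,0.5],[-1.0,2.0,4.0],8.5],[[3.4,2.1,0.8],[-2.0,1.0,4.0],8.5],[[3.5,1.7,0.8],[-1.0,2.0,4.0],8.5],[[3.6,1.5,1.1],[-2.0,2.0,3.0],8.5],[[3.6,1.3,1.2],[-1.0,1.0,4.0],8.5],[[3.7,0.9,1.2],[-1.0,2.0,4.0],8.5],[[3.7,0.7,1.4],[-2.0,2.0,4.0],8.5]]
[[[3.6,0.4,1.6],[-1.0,1.0,4.0],8.5],[[3.7,0.1,1.6],[-1.0,2.0,3.0],8.5],[[3.6,-0.1,1.8],[-2.0,2.0,4.0],8.5],[[3.5,-0.4,1.9],[-1.0,1.0,4.0],8.5],[[3.5,-0.7,1.9],[-2.0,2.0,4.0],8.5],[[3.3,-1.0,2.0],[-1.0,2.0,3.0],8.5],[[3.2,-1.2,2.1],[-1.0,1.0,4.0],8.5],[[3.1,-1.5,2.2],[-2.0,2.0,4.0],8.5],[[2.8,-1.7,2.2],[-1.0,2.0,4.0],8.5],[[2.7,-2.0,2.2],[-1.0,1.0,4.0],8.5]]
[ 552.5672     -100.59215212  203.4809678 ]
```

Request:
jog_arm(
  rows=[
    [[2.8,2.9,0.1],[-1,2,4],8.5],
    [[3.0,2.6,0.3],[-2,1,4],8.5],
    [[3.1,2.5,0.5],[-1,2,3],8.5],
    [[3.3,2.2,0.5],[-1,2,4],8.5],
    [[3.4,2.1,0.8],[-2,1,4],8.5],
    [[3.5,1.7,0.8],[-1,2,4],8.5],
    [[3.6,1.5,1.1],[-2,2,3],8.5],
    [[3.6,1.3,1.2],[-1,1,4],8.5],
    [[3.7,0.9,1.2],[-1,2,4],8.5],
    [[3.7,0.7,1.4],[-2,2,4],8.5],
  ],
)

```text
clock: 2.5
position: [360.7, 249.9, 218.2]
ee_rot: [0.875, -0.446, 0.127, 0.138]
contact_force: [0.7, 0.2, -0.8]
gripper_width: 85.1
```

```bash
python3 - <<'E'
from plan import *
r=json.load(open("last.json")); apply(r[:10]); p,R=load(); s=arm.read_state()
print(p,s["position"],s["joints"].round(3)); print(np.degrees(Ro.from_matrix(R.T@Ro.from_quat(s["ee_rot"]).as_matrix()).as_rotvec()))
E
```

```text
[360.15731724 251.02980748 217.82338221] [360.73261403 249.9303849  218.2154049 ] [ 1.144  0.177 -0.468  0.254 -1.231 -0.639]
[0.01090818 0.04302589 0.11104282]
```

Tracking is exact, so I'll continue.

Request:
jog_arm(
  rows=[
    [[3.6,0.4,1.6],[-1,1,4],8.5],
    [[3.7,0.1,1.6],[-1,2,3],8.5],
    [[3.6,-0.1,1.8],[-2,2,4],8.5],
    [[3.5,-0.4,1.9],[-1,1,4],8.5],
    [[3.5,-0.7,1.9],[-2,2,4],8.5],
    [[3.3,-1.0,2.0],[-1,2,3],8.5],
    [[3.2,-1.2,2.1],[-1,1,4],8.5],
    [[3.1,-1.5,2.2],[-2,2,4],8.5],
    [[2.8,-1.7,2.2],[-1,2,4],8.5],
    [[2.7,-2.0,2.2],[-1,1,4],8.5],
  ],
)

```text
clock: 3.75
position: [553.5, -101.5, 203.3]
ee_rot: [-0.636, 0.693, -0.234, -0.245]
contact_force: [0.5, 0.4, -0.3]
gripper_width: 85.1
```

```bash
python3 - <<'E'
from plan import *
r=json.load(open("last.json")); apply(r[10:]); p,R=load(); s=arm.read_state()
print(p,s["position"],s["joints"].round(3)); print(np.degrees(Ro.from_matrix(R.T@Ro.from_quat(s["ee_rot"]).as_matrix()).as_rotvec()))
save("wrist","w2.png"); save("scene","s2.png")
c=cam("wrist"); np.savez("w2.npz",K=c[0],R=c[1],t=c[2])
print(proj("wrist",[[535.5,-263.3,135],[535.5,-263.3,157],[535.5,-263.3,47],[535.5,-263.3,69]]), -c[1].T@c[2])
E
```

```text
[ 552.5672     -100.59215212  203.4809678 ] [ 553.45115384 -101.53019735  203.3081957 ] [ 0.372  0.376 -0.483  0.684 -1.153 -0.885]
[-0.00580692  0.04545717  0.08782138]
[[282.02356269 108.73538914]
 [282.19912921  90.4576783 ]
 [281.51686049 161.48665663]
 [281.62112207 150.63229161]] [554.82166453 -68.39332904 357.68403741]
```

View pics/w2.png

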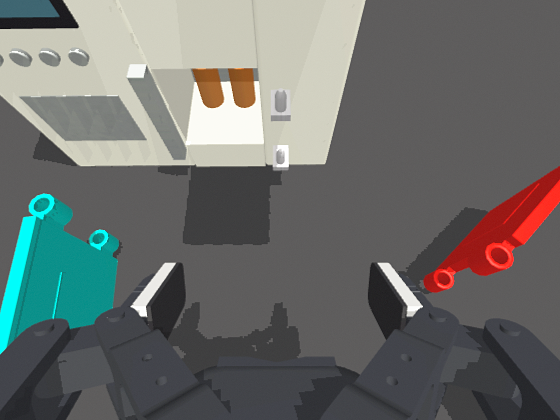

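View pics/s2.png

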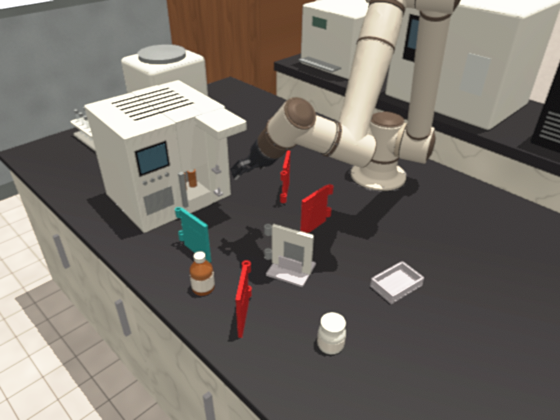

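Wrist view: the upper pin and bracket are at about (281,101) and the lower at (281,156). The teal look-alike at (60,250) stands near the closing side.

```bash
python3 - <<'E'
import cv2
t=cv2.imread("pics/w2.png")
cv2.imwrite("pics/w2c.png",cv2.resize(t[70:180,215:335],None,fx=6,fy=6,interpolation=cv2.INTER_CUBIC)[:600])
from h import *
for uv,z in [((372.5,154),135),((366,157),135),((331,159),135),((374,160.5),47),((308,132),120)]: print(uv,z,onz("top",uv,z).round())
E
```

```text
(372.5, 154) 135 [ 735. -189.  135.]
(366, 157) 135 [ 725. -169.  135.]
(331, 159) 135 [720. -59. 135.]
(374, 160.5) 47 [ 740. -208.   47.]
(308, 132) 120 [815.  11. 120.]
```

View pics/w2c.png

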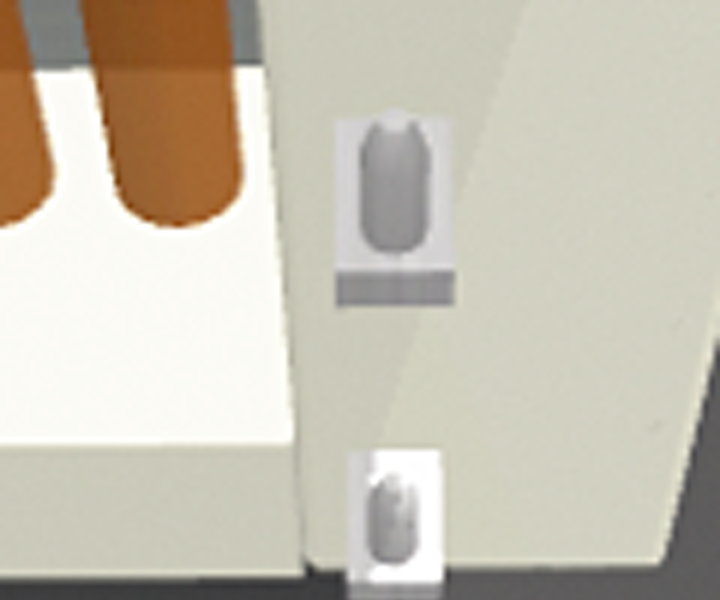

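```bash
cat > fitpin.py <<'E'
from fit import *
d=np.load("w2.npz"); W=(d["K"],d["R"],d["t"])
w=[((-8,9,135),(334,270)),((-8,-9,135),(455,270)),((22,9,135),(334,117)),((22,-9,135),(455,117)),((-5,0,135),(395,255)),((0,0,157),(395,117)),
((-8,9,47),(349,583)),((-8,-9,47),(443,583)),((22,9,47),(349,450)),((22,-9,47),(443,450)),((-5,0,47),(393,566)),((22,-60,0),(662,565)),((22,20,50),(293,443))]
obsW=[(W,P,src(u,6,(215,70))) for P,u in w]
q,r=fit(obsW,[535,-263,-1.65]); print("wrist",q.round(2),np.degrees(q[2])); print(r.round(1).tolist())
# with camera z offset free
def f(v):
    C=(W[0],W[1],W[2]+v[3:6]); return np.concatenate([np.concatenate([(proj(None,place([P],v[:3]),C)[0]-uv) for _,P,uv in obsW]).ravel(),v[3:6]/2])
s=least_squares(f,[*q,0,0,0]); print(s.x.round(3),np.abs(f(s.x)).max())
q,r=fit(obsA+obsW,[535,-263,-1.65]); print("all",q.round(2),np.degrees(q[2]))
E
python3 fitpin.py
```

```text
wrist [ 536.75 -264.79   -1.65] -94.33350910189917
[[0.3, 0.2], [0.3, -0.1], [0.2, -0.1], [-0.6, -0.3], [0.2, -0.1], [0.1, 0.1], [-0.2, -0.2], [-0.2, -0.4], [-0.2, 0.2], [-0.8, -0.0], [0.3, 0.3], [0.4, 1.2], [-0.3, -0.1]]
[ 5.36694e+02 -2.65080e+02 -1.64400e+00  3.00000e-03  1.32000e-01
  3.06000e-01] 1.0587764652607632
all [ 536.62 -264.61   -1.65] -94.46940459879663
```

```bash
python3 - <<'E'
from plan import *
p,R=tcp_for((619.3,58.8),np.radians(110.3),10,105,12,np.radians(40))
print(p); p=p-70*R[:,2]+[0,0,10]
r,e=rows(p,R,8.5,n=10,dp=1,dr=0); show(r); print(p,e[0]); json.dump(r,open("last.json","w"))
E
```

```text
[587.10886941 145.82393379 118.44515558]
[[[-2.4,0.0,-1.7],[2.0,0.0,-2.0],8.5],[[-2.3,-0.1,-1.7],[1.0,0.0,-2.0],8.5],[[-2.4,-0.2,-1.6],[2.0,0.0,-2.0],8.5],[[-2.3,-0.3,-1.7],[1.0,0.0,-2.0],8.5],[[-2.4,-0.5,-1.7],[2.0,0.0,-2.0],8.5],[[-2.3,-0.6,-1.6],[1.0,0.0,-2.0],8.5],[[-2.3,-0.7,-1.6],[2.0,0.0,-2.0],8.5],[[-2.3,-0.8,-1.6],[1.0,0.0,-2.0],8.5],[[-2.2,-1.0,-1.6],[2.0,0.0,-2.0],8.5],[[-2.2,-1.1,-1.6],[1.0,0.0,-2.0],8.5]]
[571.49845374 188.02437084 182.0682666 ] [571.70272235 188.48654407 182.36455172]
```

Request:
jog_arm(
  rows=[
    [[-2.4,0.0,-1.7],[2.0,0.0,-2.0],8.5],
    [[-2.3,-0.1,-1.7],[1.0,0.0,-2.0],8.5],
    [[-2.4,-0.2,-1.6],[2.0,0.0,-2.0],8.5],
    [[-2.3,-0.3,-1.7],[1.0,0.0,-2.0],8.5],
    [[-2.4,-0.5,-1.7],[2.0,0.0,-2.0],8.5],
    [[-2.3,-0.6,-1.6],[1.0,0.0,-2.0],8.5],
    [[-2.3,-0.7,-1.6],[2.0,0.0,-2.0],8.5],
    [[-2.3,-0.8,-1.6],[1.0,0.0,-2.0],8.5],
    [[-2.2,-1.0,-1.6],[2.0,0.0,-2.0],8.5],
    [[-2.2,-1.1,-1.6],[1.0,0.0,-2.0],8.5],
  ],
)

```text
clock: 5.1
position: [571.5, 190.0, 182.6]
ee_rot: [0.774, -0.534, 0.276, 0.197]
contact_force: [-0.1, 1.4, 0.4]
gripper_width: 85.1
```

```bash
cat > look.py <<'E'
from plan import *
def look(tag,cams=("wrist",)):
    p,R=load(); s=arm.read_state()
    print("cmd",p.round(1),"meas",s["position"].round(1),"j",s["joints"].round(2),"F",s["contact_force"].round(1),"w",s["gripper_width"].round(1),s["clock"])
    print("drot",np.degrees(Ro.from_matrix(R.T@Ro.from_quat(s["ee_rot"]).as_matrix()).as_rotvec()).round(2))
    for n in cams:
        if n=="wrist":
            c=cam(n); np.savez(tag+".npz",K=c[0],R=c[1],t=c[2])
        save(n,f"{tag}_{n}.png")
E
python3 - <<'E'
from look import *
apply(json.load(open("last.json"))); look("w3")
E
```

```text
Traceback (most recent call last):
  File "look.py", line 4, in look
    print("cmd",p.round(1),"meas",s["position"].round(1),"j",s["joints"].round(2),"F",s["contact_force"].round(1),"w",s["gripper_width"].round(1),s["clock"])
                                                                                                                      ^^^^^^^^^^^^^^^^^^^^^^^^
AttributeError: 'float' object has no attribute 'round'
```

```bash
sed -i 's/s\["gripper_width"\].round(1)/round(s["gripper_width"],1)/' look.py
python3 - <<'E'
from look import *
look("w3")
t=cv2.imread("pics/w3_wrist.png"); cv2.imwrite("pics/w3c.png",cv2.resize(t[60:330,180:380],None,fx=2.2,fy=2.2,interpolation=cv2.INTER_CUBIC))
E
```

```text
cmd [571.7 188.5 182.4] meas [571.5 190.  182.6] j [ 0.83  0.48 -0.36  0.65 -1.19 -0.87] F [-0.1  1.4  0.4] w 85.1 5.1
drot [ 0.08 -0.01 -0.12]
```

View pics/w3c.png

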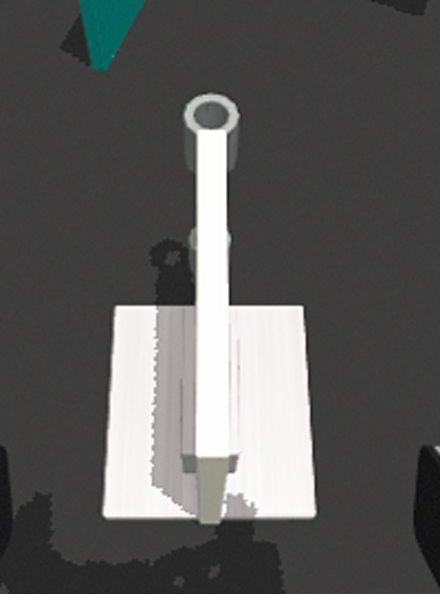

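```bash
python3 - <<'E'
from fit import *
d=np.load("w3.npz"); W=(d["K"],d["R"],d["t"])
w=[((0,0,136),(211,116)),((14,0,145),(211.5,130)),((130,0,145),(212,457)),((130,0,10),(210,523))]
o=[(W,P,src(u,2.2,(180,60))) for P,u in w]
q,r=fit(o,[619,58.8,1.925]); print(q.round(2),np.degrees(q[2])); print(r.round(2).tolist())
q,r=fit(o+obsD,[619,58.8,1.925]); print(q.round(2),np.degrees(q[2]))
E
```

```text
[620.2   58.98   1.93] 110.74260752917075
[[0.04, -0.71], [-0.04, -0.66], [0.2, 0.36], [-0.34, 0.73]]
[620.1   58.98   1.93] 110.69756491134471
```

```bash
python3 - <<'E'
from plan import *
p,R=tcp_for((620.2,59),np.radians(110.6),10,105,12,np.radians(40))
r,e=rows(p,R,8.5,n=6,dp=1,dr=0); show(r); print(p,e[0],np.degrees(Ro.from_matrix(e[1].T@R).as_rotvec())); json.dump(r,open("last.json","w"))
E
```

```text
[[[-0.1,-0.0,1.3],[0.0,0.0,0.0],8.5],[[-0.1,-0.0,1.3],[0.0,0.0,0.0],8.5],[[-0.1,-0.0,1.3],[0.0,0.0,0.0],8.5],[[-0.1,-0.0,1.3],[0.0,0.0,0.0],8.5],[[-0.1,-0.1,1.3],[0.0,0.0,0.0],8.5],[[-0.1,0.0,1.3],[1.0,0.0,0.0],8.5]]
[587.55365651 145.85418929 118.44515558] [587.7499906  146.27487232 118.4766816 ] [-0.41045285  0.34762156  0.25605296]
```

Request:
jog_arm(
  rows=[
    [[-0.1,0,1.3],[0,0,0],8.5],
    [[-0.1,0,1.3],[0,0,0],8.5],
    [[-0.1,0,1.3],[0,0,0],8.5],
    [[-0.1,0,1.3],[0,0,0],8.5],
    [[-0.1,-0.1,1.3],[0,0,0],8.5],
    [[-0.1,0,1.3],[0.6,0.3,0.3],8.5],
    [[0,0,0],[0,0,0],8.5],
  ],
)

```text
clock: 6.02
position: [587.3, 145.0, 117.4]
ee_rot: [0.772, -0.535, 0.281, 0.196]
contact_force: [0.2, 0.1, -0.3]
gripper_width: 84.7
```

```bash
python3 - <<'E'
from look import *
r=json.load(open("last.json")); r[-1][1]=[.6,.3,.3]; apply(r); look("w4")
s=arm.read_state(); R=Ro.from_quat(s["ee_rot"]).as_matrix(); gp=s["position"]-19*R[:,2]
y=np.radians(110.6); v=gp[:2]-[620.2,59]; print("door x,y",v@[np.cos(y),np.sin(y)],v@[-np.sin(y),np.cos(y)],gp[2])
E
```

```text
cmd [587.7 146.3 118.5] meas [587.3 145.  117.4] j [ 0.74  0.53 -0.49  0.78 -1.02 -0.96] F [ 0.2  0.1 -0.3] w 84.7 6.025
drot [-0.13  0.06 -0.06]
door x,y 104.86055715900427 -0.13042639215190527 132.69163060342743
```

View pics/w4_wrist.png

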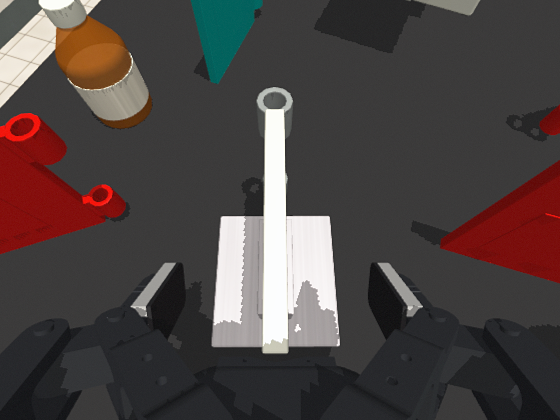

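The fingers straddle the door's top edge, centred, with the panel at columns 263–287 and the pads at about 165 and 390. Next I close the jaws.

Request:
jog_arm(
  rows=[
    [[0,0,0],[0,0,0],4],
    [[0,0,0],[0,0,0],2],
    [[0,0,0],[0,0,0],0.6],
    [[0,0,0],[0,0,0],0.6],
    [[0,0,0],[0,0,0],0.6],
    [[0,0,0],[0,0,0],0.6],
  ],
)

```text
clock: 6.82
position: [588.0, 146.7, 118.7]
ee_rot: [0.773, -0.535, 0.281, 0.194]
contact_force: [-0.9, 2.1, 2.4]
gripper_width: 9.3
```

```bash
python3 - <<'E'
from look import *
look("w5")
E
```

```text
cmd [587.7 146.3 118.5] meas [588.  146.7 118.7] j [ 0.75  0.53 -0.49  0.78 -1.02 -0.96] F [-0.9  2.1  2.4] w 9.3 6.825
drot [ 0.05 -0.   -0.01]
```

View pics/w5_wrist.png

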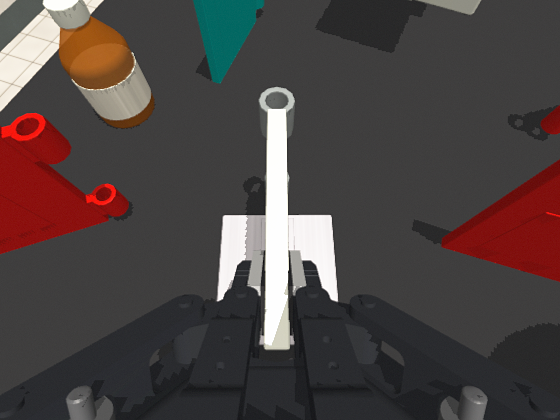

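```bash
python3 - <<'E'
from plan import *
for uv in [(299,241),(300,286),(351,268),(380,301)]:
    print(uv,[onz("top",uv,z).round()[:2].tolist() for z in (0,135)])
p,R=load(); p1=p+[0,0,80]
r,e=rows(p1,R,0.6,n=6,dp=1,dr=0); show(r); print(p1,e[0]); json.dump(r,open("last.json","w"))
E
```

```text
(299, 241) [[480.0, 43.0], [462.0, 43.0]]
(300, 286) [[333.0, 41.0], [327.0, 41.0]]
(351, 268) [[390.0, -126.0], [380.0, -112.0]]
(380, 301) [[283.0, -217.0], [282.0, -194.0]]
[[[0.9,-0.0,-1.0],[0.0,0.0,0.0],0.6],[[0.8,-0.0,-1.0],[0.0,0.0,0.0],0.6],[[0.9,-0.0,-1.1],[0.0,0.0,0.0],0.6],[[0.8,-0.0,-1.0],[0.0,0.0,0.0],0.6],[[0.9,-0.0,-1.0],[0.0,0.0,0.0],0.6],[[0.8,-0.0,-1.0],[0.0,0.0,0.0],0.6]]
[587.7499906  146.27487232 198.4766816 ] [587.67764043 146.33216102 197.98763357]
```

Request:
jog_arm(
  rows=[
    [[0.5,0,-0.6],[0,0,0],0.6],
    [[0.9,0,-1.1],[0,0,0],0.6],
    [[1.0,0,-1.2],[0,0,0],0.6],
    [[1.0,0,-1.2],[0,0,0],0.6],
    [[0.9,0,-1.1],[0,0,0],0.6],
    [[0.5,0,-0.6],[0,0,0],0.6],
    [[0,0,0],[0,0,0],0.6],
  ],
)

```text
clock: 7.75
position: [587.8, 147.0, 194.4]
ee_rot: [0.773, -0.535, 0.281, 0.194]
contact_force: [-0.0, -0.1, -1.6]
gripper_width: 9.3
```

```bash
python3 - <<'E'
from look import *
apply([[[.5,0,-.6],[0,0,0],0],[[.9,0,-1.1],[0,0,0],0],[[1,0,-1.2],[0,0,0],0],[[1,0,-1.2],[0,0,0],0],[[.9,0,-1.1],[0,0,0],0],[[.5,0,-.6],[0,0,0],0]]); look("w6",("wrist","scene"))
a=cv2.imread("pics/w6_wrist.png");b=cv2.imread("pics/w6_scene.png")
cv2.imwrite("pics/w6.png",np.hstack([cv2.resize(a[60:360,180:380],(400,600)),cv2.resize(b[160:310,210:310],(400,600))]))
E
```

```text
cmd [587.5 146.7 193.8] meas [587.8 147.  194.4] j [ 0.76  0.45 -0.4   0.71 -1.15 -0.84] F [-0.  -0.1 -1.6] w 9.3 7.75
drot [ 0.06 -0.03  0.03]
```

View pics/w6.png

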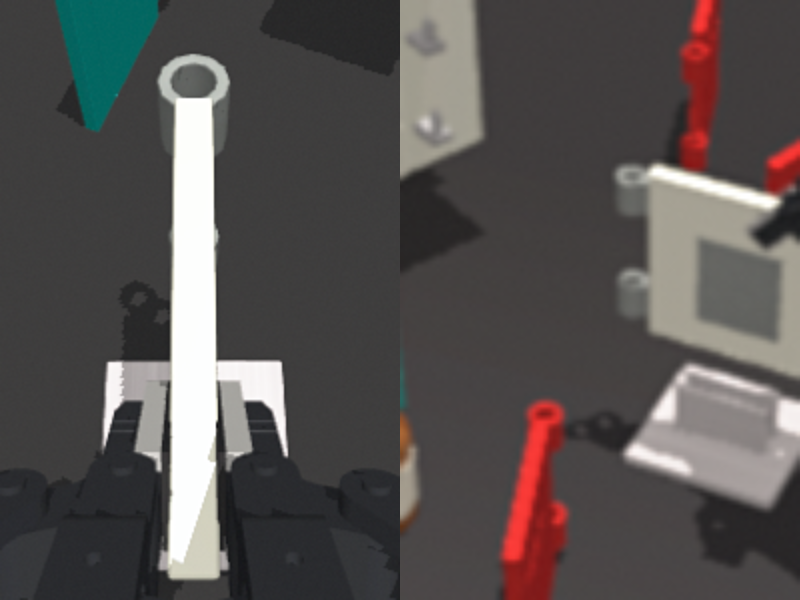

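```bash
cat > dt.py <<'E'
from plan import *
def Td():
    y=np.radians(110.65); T=np.eye(4); T[:3,:3]=Ro.from_euler("z",y).as_matrix(); T[:3,3]=[620.2,59,10]; return T
def Tt(p,R): T=np.eye(4); T[:3,:3]=R;T[:3,3]=p; return T
E
python3 - <<'E'
from dt import *
# tool pose at grip = measured after closing (cmd 587.7,146.3,118.5)
s=arm.read_state()
Rg=Ro.from_quat([0.773,-0.535,0.281,0.194]).as_matrix()
G=np.linalg.inv(Tt(np.array([588.0,146.7,118.7]),Rg))@Td(); np.save("G.npy",G); print(G.round(3))
M=Tt(s["position"],Ro.from_quat(s["ee_rot"]).as_matrix())@G
print(M.round(2))
d=np.load("w6.npz"); W=(d["K"],d["R"],d["t"])
P=np.array([[0,0,126],[14,5,135],[14,-5,135],[130,5,135],[130,-5,135],[0,0,38]],float)
uv=proj(None,P@M[:3,:3].T+M[:3,3],W); print(uv.round(1))
a=cv2.imread("pics/w6_wrist.png"); 
a=cv2.resize(a[70:350,220:340],None,fx=5,fy=5,interpolation=cv2.INTER_CUBIC)
for u in uv: cv2.circle(a,tuple(int(v) for v in ((u-[220,70]+.5)*5-.5)),3,(0,0,255),-1)
cv2.imwrite("pics/w6d.png",np.hstack([a[:600],a[800:1400]]))
E
```

```text
[[-7.67000e-01  1.00000e-03  6.42000e-01  1.88200e+00]
 [ 0.00000e+00  1.00000e+00 -1.00000e-03  8.63000e-01]
 [-6.42000e-01 -0.00000e+00 -7.67000e-01  1.43316e+02]
 [ 0.00000e+00  0.00000e+00  0.00000e+00  1.00000e+00]]
[[-3.5000e-01 -9.4000e-01  0.0000e+00  6.1939e+02]
 [ 9.4000e-01 -3.5000e-01  0.0000e+00  5.8730e+01]
 [-0.0000e+00  0.0000e+00  1.0000e+00  8.4680e+01]
 [ 0.0000e+00  0.0000e+00  0.0000e+00  1.0000e+00]]
[[277.8 100.6]
 [287.4 108.8]
 [268.4 108.9]
 [291.7 350.2]
 [265.3 350.2]
 [277.6 177.3]]
```

View pics/w6d.png

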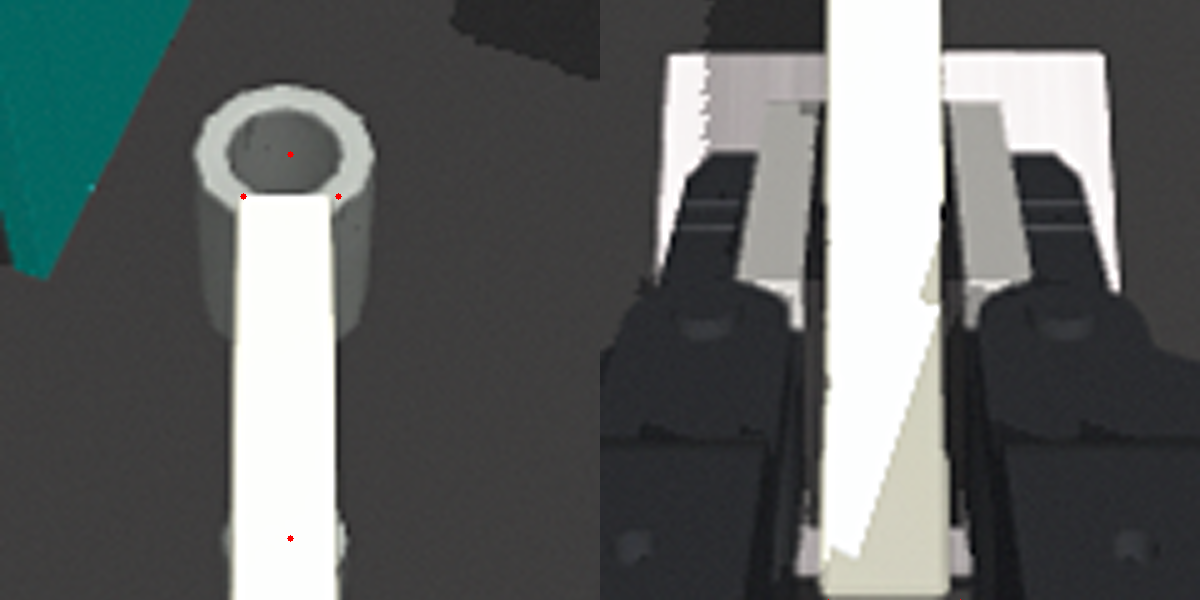

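```bash
cat >> dt.py <<'E'
PIN=np.array([536.7,-264.7]); YA=np.radians(-94.4)
def hang(theta,z0,off=(0,0)):
    G=np.load("G.npy"); T=np.eye(4); y=YA+np.pi/2+np.radians(theta)
    T[:3,:3]=Ro.from_euler("z",y).as_matrix(); T[:2,3]=PIN+np.array(off); T[2,3]=z0
    M=T@np.linalg.inv(G); return M[:3,3],M[:3,:3]
E
python3 - <<'E'
from dt import *
G=np.load("G.npy"); G[1,3]=.2; np.save("G.npy",G)
p,R=hang(90,77,(0,0)); print(p)
r,e=rows(p,R,0.6,n=15,dp=1,dr=0); 
# finer last rows
r,e=r[:-1],None
import copy
json.dump(r,open("a.json","w")); p0,R0=load(); apply(r); r2,e=rows(p,R,0.6,n=1,dp=2,dr=1); store(p0,R0)
r+=r2; show(r); print(e[0],np.degrees(Ro.from_matrix(e[1].T@R).as_rotvec())); json.dump(r,open("last.json","w"))
E
```

```text
[ 544.00100004 -171.56446127  185.69950579]
[[[1.4,1.0,1.3],[-1.0,-0.0,1.0],0.6],[[1.4,1.0,1.2],[-1.0,-0.0,2.0],0.6],[[1.5,0.9,1.3],[-1.0,0.0,1.0],0.6],[[1.5,0.8,1.3],[-1.0,0.0,1.0],0.6],[[1.5,0.8,1.3],[-1.0,0.0,1.0],0.6],[[1.5,0.8,1.3],[-1.0,0.0,2.0],0.6],[[1.5,0.7,1.4],[-1.0,0.0,1.0],0.6],[[1.5,0.6,1.3],[-2.0,0.0,1.0],0.6],[[1.6,0.5,1.4],[-1.0,0.0,1.0],0.6],[[1.5,0.5,1.4],[-1.0,0.0,2.0],0.6]]
[[[1.6,0.5,1.4],[-1.0,0.0,1.0],0.6],[[1.6,0.3,1.4],[-1.0,-0.0,1.0],0.6],[[1.6,0.3,1.4],[-1.0,-0.0,2.0],0.6],[[1.6,0.3,1.4],[-1.0,-0.0,1.0],0.6],[[1.59,0.17,1.4],[-1.0,-0.0,1.2],0.6]]
[ 543.9805388  -171.57169154  185.65800325] [-0.03101091 -0.01153166 -0.03646691]
```

Request:
jog_arm(
  rows=[
    [[1.4,1.0,1.3],[-1,0,1],0.6],
    [[1.4,1.0,1.2],[-1,0,2],0.6],
    [[1.5,0.9,1.3],[-1,0,1],0.6],
    [[1.5,0.8,1.3],[-1,0,1],0.6],
    [[1.5,0.8,1.3],[-1,0,1],0.6],
    [[1.5,0.8,1.3],[-1,0,2],0.6],
    [[1.5,0.7,1.4],[-1,0,1],0.6],
    [[1.5,0.6,1.3],[-2,0,1],0.6],
    [[1.6,0.5,1.4],[-1,0,1],0.6],
    [[1.5,0.5,1.4],[-1,0,2],0.6],
  ],
)

```text
clock: 9.1
position: [559.0, -66.4, 188.0]
ee_rot: [0.684, -0.644, 0.248, 0.234]
contact_force: [-1.0, 0.1, -2.7]
gripper_width: 9.3
```

Request:
jog_arm(
  rows=[
    [[1.6,0.5,1.4],[-1,0,1],0.6],
    [[1.6,0.3,1.4],[-1,0,1],0.6],
    [[1.6,0.3,1.4],[-1,0,2],0.6],
    [[1.6,0.3,1.4],[-1,0,1],0.6],
    [[1.59,0.17,1.4],[-1,0,1.2],0.6],
    [[0,0,0],[0,0,0],0.6],
  ],
)

```text
clock: 9.85
position: [543.4, -173.2, 185.4]
ee_rot: [-0.637, 0.691, -0.232, -0.251]
contact_force: [-0.0, -0.5, -1.9]
gripper_width: 9.4
```

```bash
cat > chk.py <<'E'
from dt import *
from look import look
import sys
def chk(tag,crop=(60,340,200,360),f=None):
    look(tag,("wrist","scene")); s=arm.read_state()
    M=Tt(s["position"],Ro.from_quat(s["ee_rot"]).as_matrix())@np.load("G.npy")
    print("door org",M[:3,3].round(2),"yaw",np.degrees(np.arctan2(M[1,0],M[0,0])).round(2),"xz",M[2,:2].round(4))
    d=np.load(tag+".npz"); W=(d["K"],d["R"],d["t"])
    P=np.array([[0,0,126],[0,0,12],[0,0,100],[14,0,135],[130,0,135]],float)
    uv=proj(None,P@M[:3,:3].T+M[:3,3],W)
    pv=proj(None,np.array([[*PIN,157],[*PIN,135],[*PIN,69],[*PIN,47]]),W)
    print(uv.round(1).tolist(),pv.round(1).tolist())
    a=cv2.imread(f"pics/{tag}_wrist.png"); r0,r1,c0,c1=crop
    a=cv2.resize(a[r0:r1,c0:c1],None,fx=3,fy=3,interpolation=cv2.INTER_CUBIC)
    for U,col in((uv,(0,0,255)),(pv,(255,0,0))):
        for u in U: cv2.circle(a,tuple(int(v) for v in ((u-[c0,r0]+.5)*3-.5)),2,col,-1)
    b=cv2.imread(f"pics/{tag}_scene.png"); b=cv2.resize(b[110:250,150:310],None,fx=2.5,fy=2.5,interpolation=cv2.INTER_CUBIC)
    h=600; C=np.zeros((h,800,3),np.uint8); aa=a[:h,:390] if 0 else cv2.resize(a,None,fx=min(1,h/a.shape[0]),fy=min(1,h/a.shape[0]))
    C[:aa.shape[0],:min(400,aa.shape[1])]=aa[:,:400]; C[:b.shape[0],400:]=b[:600,:400]; cv2.imwrite(f"pics/{tag}_c.png",C)
E
python3 - <<'E'
from chk import *
apply(json.load(open("last.json"))); chk("w7")
E
```

```text
cmd [ 544.  -171.6  185.7] meas [ 543.4 -173.2  185.4] j [ 0.24  0.37 -0.56  0.78 -1.05 -0.86] F [-0.  -0.5 -1.9] w 9.4 9.85
drot [-0.14  0.01  0.12]
door org [ 536.94 -265.     76.96] yaw 85.57 xz [-0.0002 -0.0011]
[[275.3, 101.3], [275.7, 192.8], [275.4, 130.5], [275.3, 109.7], [275.8, 355.0]] [[275.7, 149.0], [275.8, 165.8], [276.0, 202.5], [276.0, 211.6]]
```

View pics/w7_c.png

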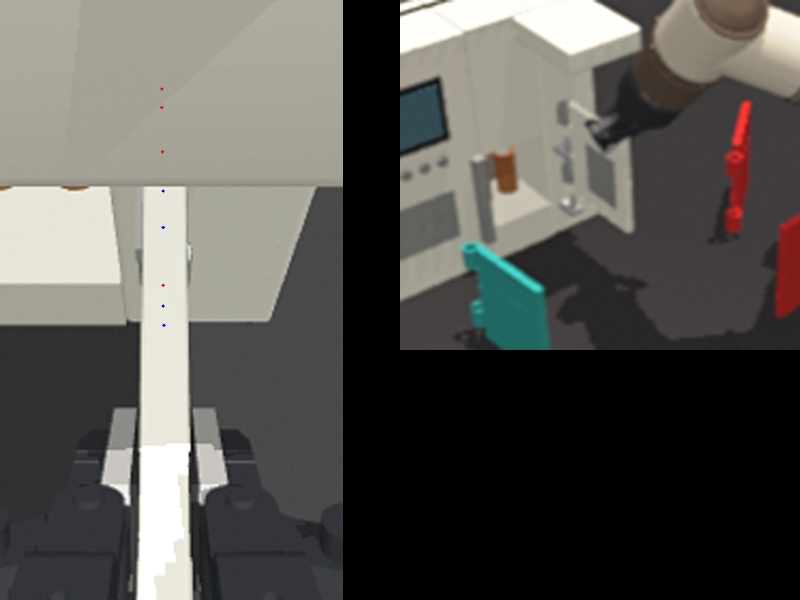

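```bash
cat > sz.py <<'E'
from dt import *
def sz(tag,box=(145,225,190,260),M=None,k=8):
    r0,r1,c0,c1=box
    a=cv2.imread(f"pics/{tag}_scene.png"); a=cv2.resize(a[r0:r1,c0:c1],None,fx=k,fy=k,interpolation=cv2.INTER_CUBIC); b=a.copy()
    if M is None:
        s=arm.read_state(); M=Tt(s["position"],Ro.from_quat(s["ee_rot"]).as_matrix())@np.load("G.npy")
    P=np.array([[0,0,126],[0,0,100],[0,0,38],[0,0,12],[14,0,135],[14,0,0]],float)
    S=cam("scene"); uv=proj(None,P@M[:3,:3].T+M[:3,3],S); pv=proj(None,np.array([[*PIN,157],[*PIN,135],[*PIN,69],[*PIN,47]]),S)
    for U,col in((uv,(0,0,255)),(pv,(255,0,0))):
        for u in U: cv2.circle(b,tuple(int(v) for v in ((u-[c0,r0]+.5)*k-.5)),3,col,-1)
    print(uv.round(1).tolist(),pv.round(1).tolist())
    C=np.hstack([a,b]); f=min(1,800/C.shape[1],600/C.shape[0]); cv2.imwrite(f"pics/{tag}_z.png",cv2.resize(C,None,fx=f,fy=f))
E
python3 - <<'E'
from sz import *
sz("w7",(140,210,200,240),k=8)
E
```

```text
[[215.6, 151.3], [216.1, 158.6], [217.5, 175.2], [218.1, 181.9], [217.9, 150.5], [220.7, 186.8]] [[216.7, 164.0], [217.2, 169.9], [218.6, 187.0], [219.1, 192.5]]
```

View pics/w7_z.png

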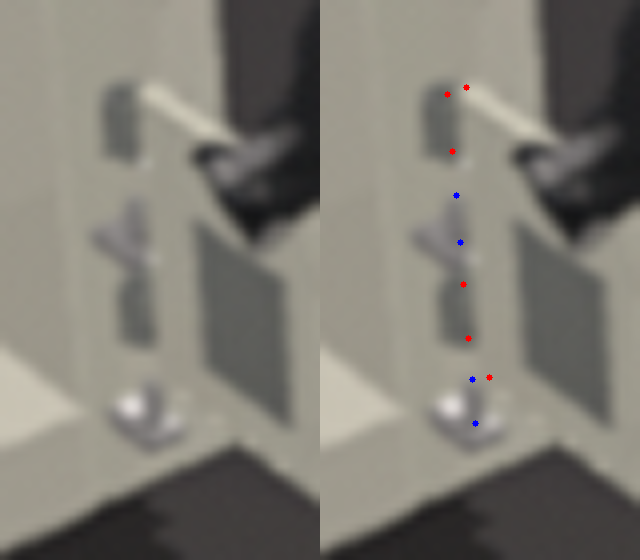

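Request:
jog_arm(
  rows=[
    [[-0.32,0,0.38],[0,0,0],0.6],
    [[-0.32,0,0.38],[0,0,0],0.6],
    [[-0.32,0,0.38],[0,0,0],0.6],
    [[-0.26,0,0.31],[0,0,0],0.6],
    [[0,0,0],[0,0,0],0.6],
  ],
)

```text
clock: 10.58
position: [544.0, -171.4, 166.3]
ee_rot: [-0.638, 0.69, -0.232, -0.25]
contact_force: [0.5, 0.5, -2.0]
gripper_width: 9.1
```

```bash
python3 - <<'E'
from chk import *
from sz import sz
Z=[0,0,0]
apply([[[-.32,0,.38],Z,0]]*3+[[[-.26,0,.31],Z,0]]); chk("w8"); sz("w8",(140,210,200,240),k=8)
E
```

```text
cmd [ 544.  -171.5  166.7] meas [ 544.  -171.4  166.3] j [ 0.23  0.4  -0.59  0.81 -1.01 -0.9 ] F [ 0.5  0.5 -2. ] w 9.1 10.575
drot [-0.03  0.02 -0.05]
door org [ 537.08 -264.6    58.07] yaw 85.61 xz [-0.0003 -0.0009]
[[276.4, 99.2], [276.4, 191.3], [276.4, 128.6], [276.4, 107.4], [276.5, 351.1]] [[276.8, 129.5], [276.8, 149.3], [276.8, 191.7], [276.8, 202.1]]
[[216.0, 156.7], [216.6, 163.8], [218.0, 180.2], [218.5, 186.8], [218.4, 155.9], [221.2, 191.7]] [[216.7, 164.0], [217.2, 169.9], [218.6, 187.0], [219.1, 192.5]]
```

View pics/w8_z.png

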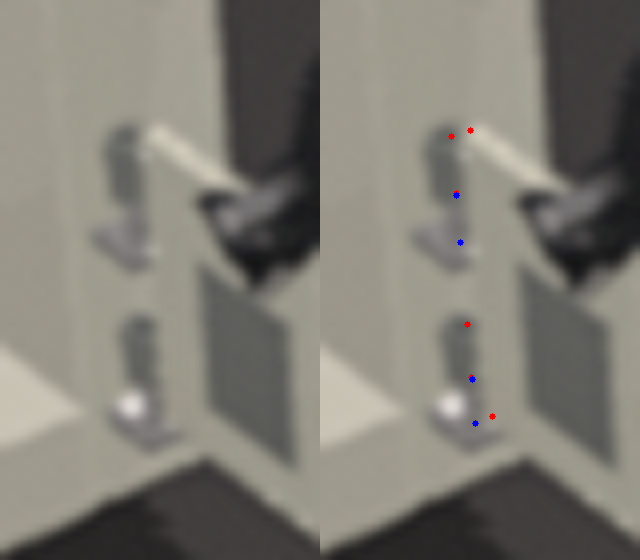

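View pics/w8_wrist.png

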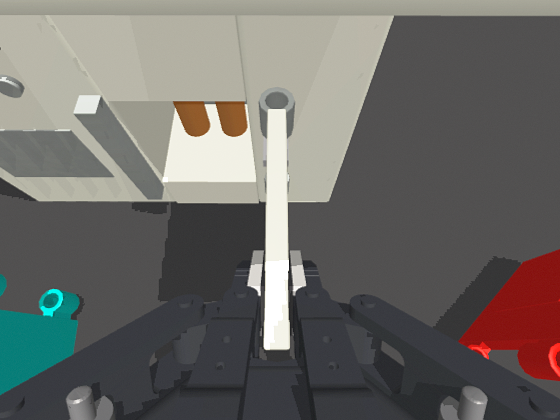

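```bash
python3 - <<'E'
import cv2
a=cv2.imread("pics/w8_wrist.png"); cv2.imwrite("pics/w8k.png",cv2.resize(a[80:220,235:320],None,fx=4.2,fy=4.2,interpolation=cv2.INTER_CUBIC))
E
```

```text
(no output)
```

View pics/w8k.png

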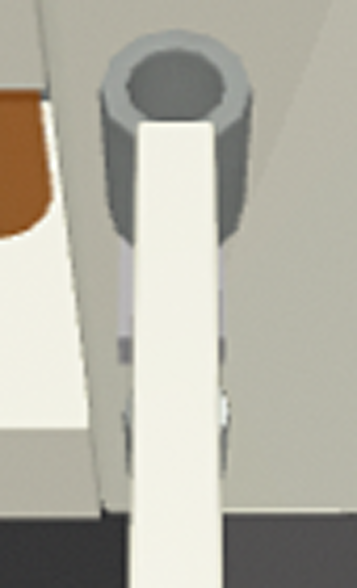

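Request:
jog_arm(
  rows=[
    [[0,-0.07,0],[0,0,0],0.6],
    [[-0.13,0,0.15],[0,0,0],0.6],
    [[-0.13,0,0.15],[0,0,0],0.6],
    [[-0.13,0,0.15],[0,0,0],0.6],
    [[-0.13,0,0.15],[0,0,0],0.6],
    [[0,0,0],[0,0,0],0.6],
  ],
)

```text
clock: 11.42
position: [544.8, -171.4, 158.5]
ee_rot: [-0.638, 0.69, -0.232, -0.25]
contact_force: [-0.0, 0.7, -2.4]
gripper_width: 9.5
```

```bash
python3 - <<'E'
from chk import *
Z=[0,0,0]
apply([[[0,-.07,0],Z,0]]+[[[-.13,0,.15],Z,0]]*4); chk("w9"); print(arm.read_state()["wrist_torque"])
a=cv2.imread("pics/w9_wrist.png"); cv2.imwrite("pics/w9k.png",cv2.resize(a[80:220,235:320],None,fx=4.2,fy=4.2,interpolation=cv2.INTER_CUBIC))
E
```

```text
cmd [ 544.7 -171.4  158.8] meas [ 544.8 -171.4  158.5] j [ 0.23  0.41 -0.6   0.82 -1.   -0.92] F [-0.   0.7 -2.4] w 9.5 11.425
drot [-0.02  0.01 -0.03]
door org [ 537.73 -264.53   50.09] yaw 85.61 xz [-0.0003 -0.0008]
[[276.6, 99.5], [276.6, 191.5], [276.6, 128.9], [276.6, 107.7], [276.8, 351.1]] [[278.1, 121.4], [278.0, 142.6], [277.7, 187.6], [277.6, 198.5]]
[ 1.72567553 -0.15069939  0.09205211]
```

View pics/w9k.png

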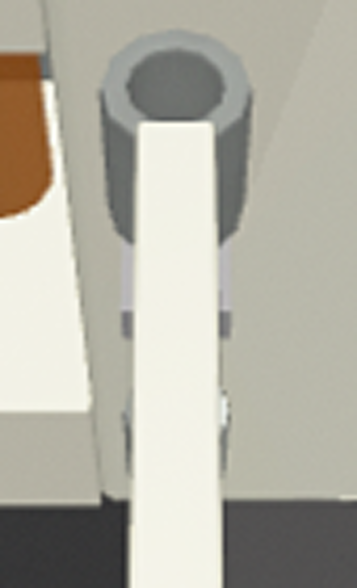

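Centred: the bracket spans 122–231 and the panel's centre is at about 176. The tips are inside the bores with no side force, so I continue down.

Request:
jog_arm(
  rows=[
    [[-0.13,0,0.15],[0,0,0],0.6],
    [[-0.13,0,0.15],[0,0,0],0.6],
    [[-0.13,0,0.15],[0,0,0],0.6],
    [[-0.13,0,0.15],[0,0,0],0.6],
    [[-0.13,0,0.15],[0,0,0],0.6],
    [[0,0,0],[0,0,0],0.6],
  ],
)

```text
clock: 12.28
position: [544.8, -171.3, 148.7]
ee_rot: [-0.638, 0.69, -0.232, -0.25]
contact_force: [-0.4, -0.9, -2.5]
gripper_width: 9.3
```

```bash
python3 - <<'E'
from chk import *
Z=[0,0,0]
apply([[[-.13,0,.15],Z,0]]*5); chk("w10"); print(arm.read_state()["wrist_torque"])
E
```

```text
cmd [ 544.8 -171.3  148.8] meas [ 544.8 -171.3  148.7] j [ 0.23  0.42 -0.61  0.83 -0.98 -0.94] F [-0.4 -0.9 -2.5] w 9.3 12.275
drot [-0.01  0.01 -0.02]
door org [ 537.79 -264.36   40.19] yaw 85.61 xz [-0.0002 -0.0009]
[[276.6, 99.5], [276.5, 191.4], [276.6, 128.9], [276.6, 107.7], [276.8, 351.1]] [[278.2, 110.1], [278.0, 133.4], [277.8, 182.0], [277.7, 193.6]]
[ 1.71429026 -0.09284959  0.02556609]
```

Request:
jog_arm(
  rows=[
    [[-0.06,0,0.08],[0,0,0],0.6],
    [[-0.06,0,0.08],[0,0,0],0.6],
    [[-0.06,0,0.08],[0,0,0],0.6],
    [[-0.07,0,0.07],[0,0,0],0.6],
    [[0,0,0],[0,0,0],0.6],
  ],
)

```text
clock: 13.0
position: [544.9, -171.3, 144.8]
ee_rot: [-0.638, 0.69, -0.233, -0.25]
contact_force: [-0.1, -0.2, -1.9]
gripper_width: 9.2
```

Request:
jog_arm(
  rows=[
    [[-0.06,0,0.08],[0,0,0],0.6],
    [[0,0,0],[0,0,0],0.6],
  ],
)

```text
clock: 13.25
position: [545.0, -171.3, 143.9]
ee_rot: [-0.638, 0.69, -0.233, -0.25]
contact_force: [0.8, -0.0, -1.4]
gripper_width: 9.3
```

Request:
jog_arm(
  rows=[
    [[-0.03,0,0.04],[0,0,0],0.6],
    [[0,0,0],[0,0,0],0.6],
  ],
)

```text
clock: 13.5
position: [545.0, -171.4, 143.6]
ee_rot: [-0.638, 0.69, -0.233, -0.25]
contact_force: [0.2, 0.8, -1.2]
gripper_width: 9.4
```

Request:
jog_arm(
  rows=[
    [[-0.03,0,0.04],[0,0,0],0.6],
    [[0,0,0],[0,0,0],0.6],
  ],
)

```text
clock: 13.75
position: [545.1, -171.3, 143.4]
ee_rot: [-0.638, 0.69, -0.233, -0.25]
contact_force: [-0.3, 1.2, 3.0]
gripper_width: 9.1
```

```bash
python3 - <<'E'
from chk import *
from sz import sz
Z=[0,0,0]
apply([[[-.06,0,.08],Z,0]]*3+[[[-.07,0,.07],Z,0]]+[[[-.06,0,.08],Z,0]]+[[[-.03,0,.04],Z,0]]*2); chk("w11"); sz("w11",(140,210,200,240),k=8)
a=cv2.imread("pics/w11_wrist.png"); cv2.imwrite("pics/w11k.png",cv2.resize(a[80:220,235:320],None,fx=4.2,fy=4.2,interpolation=cv2.INTER_CUBIC))
E
```

```text
cmd [ 544.8 -171.5  142.9] meas [ 545.1 -171.3  143.4] j [ 0.23  0.43 -0.61  0.84 -0.97 -0.95] F [-0.3  1.2  3. ] w 9.1 13.75
drot [0.04 0.04 0.  ]
door org [ 537.99 -264.59   34.77] yaw 85.61 xz [-0.0008 -0.0014]
[[276.8, 99.7], [276.8, 191.5], [276.8, 129.0], [276.9, 107.9], [277.2, 350.9]] [[278.8, 104.0], [278.6, 128.4], [278.2, 179.1], [278.2, 191.2]]
[[216.4, 163.1], [216.9, 170.1], [218.3, 186.2], [218.8, 192.7], [218.7, 162.4], [221.4, 197.6]] [[216.7, 164.0], [217.2, 169.9], [218.6, 187.0], [219.1, 192.5]]
```

View pics/w11_z.png

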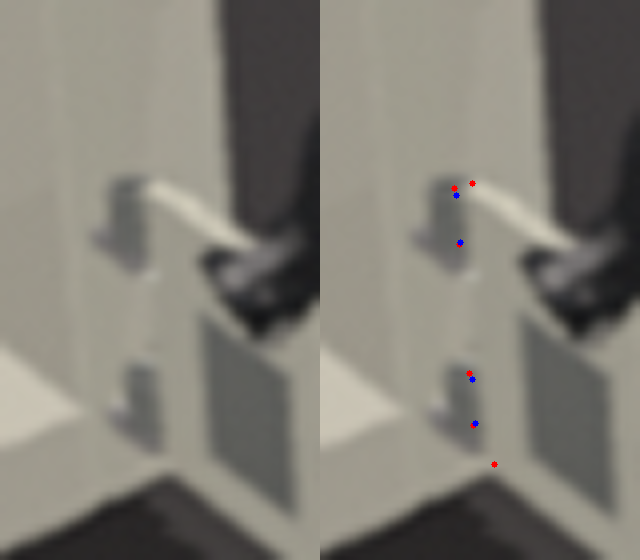

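View pics/w11k.png

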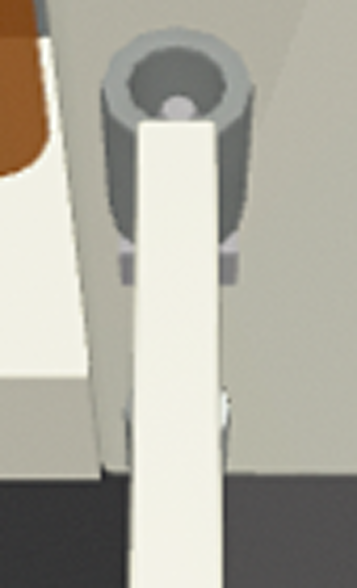

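Seated: the pin tip shows in the upper bore at (178,105), both barrels rest on their brackets, and the force rose by about 5 N. I release and back off along the tool axis.

Request:
jog_arm(
  rows=[
    [[0,0,0],[0,0,0],1.5],
    [[0,0,0],[0,0,0],2.5],
    [[0,0,0],[0,0,0],4],
    [[0,0,0],[0,0,0],4],
    [[0,0,-1],[0,0,0],4],
    [[0,0,-2],[0,0,0],4],
    [[0,0,-2.5],[0,0,0],4],
    [[0,0,-2.5],[0,0,0],4],
    [[0,0,-2],[0,0,0],4],
  ],
)

```text
clock: 14.98
position: [550.1, -106.1, 220.9]
ee_rot: [-0.639, 0.69, -0.233, -0.249]
contact_force: [-0.5, 0.5, 0.3]
gripper_width: 39.8
```

```bash
python3 - <<'E'
from look import *
Z=[0,0,0]
apply([[[0,0,-10],Z,0]]); look("w12",("wrist","scene"))
a=cv2.imread("pics/w12_wrist.png");b=cv2.imread("pics/w12_scene.png")
cv2.imwrite("pics/w12.png",np.hstack([cv2.resize(a,(533,400)),cv2.resize(b[120:260,180:273],(265,400))]))
E
```

```text
cmd [ 549.6 -107.4  219.5] meas [ 550.1 -106.1  220.9] j [ 0.37  0.35 -0.47  0.68 -1.19 -0.85] F [-0.5  0.5  0.3] w 39.8 14.975
drot [ 0.09 -0.05  0.  ]
```

View pics/w12.png

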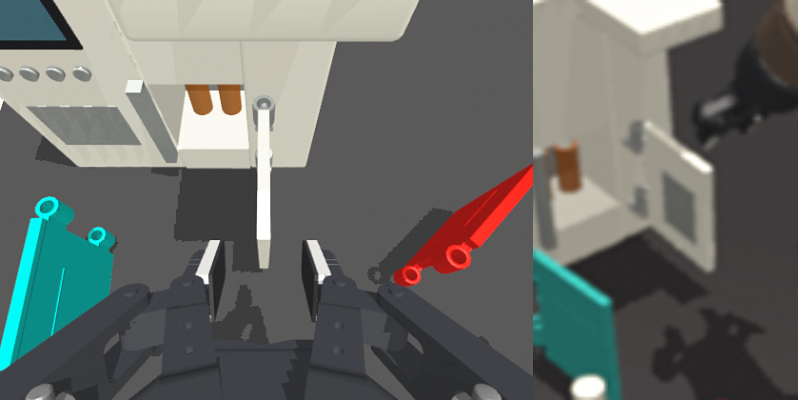

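Wrist view: the door hangs on both pins at about 90° open, with its top edge running (263,115) to (263,265) in the left half. The outer face is on the robot's side (-x). Next I plan the push with closed fingers, keeping the lean.

```bash
cat > push.py <<'E'
from dt import *
C=np.array([537.9,-264.6])
def tp(th,g=108,extra=0):
    y=YA+np.pi/2+np.radians(th); u=np.array([np.cos(y),np.sin(y)]); n=np.array([-u[1],u[0]]); t=np.radians(th)
    return np.r_[C+g*u+(5+8.4*np.cos(t)+14.5*np.sin(t)+extra)*n,125.]
E
python3 - <<'E'
from push import *
p,R=load()
a=tp(90,extra=25)+[0,20,75]; b=tp(90,extra=25); print(a,b)
r,e=rows(a,R,0,n=4,dp=1,dr=0); r2,e2=rows(b,R,0,n=5,dp=1,dr=0,start=e)
show(r+r2); print(e2[0]); json.dump(r+r2,open("last.json","w"))
E
```

```text
[ 501.81680756 -133.50430601  200.        ] [ 501.81680756 -153.50430601  125.        ]
[[[0.3,1.1,0.8],[0.0,0.0,0.0],0],[[0.2,1.2,0.9],[0.0,0.0,0.0],0],[[0.3,1.1,0.8],[0.0,0.0,0.0],0],[[0.2,1.2,0.9],[0.0,0.0,0.0],0],[[-0.7,-0.0,1.4],[0.0,0.0,0.0],0],[[-0.6,-0.1,1.4],[0.0,0.0,0.0],0],[[-0.7,-0.0,1.4],[0.0,0.0,0.0],0],[[-0.6,-0.0,1.4],[0.0,0.0,0.0],0],[[-0.7,-0.1,1.4],[0.0,0.0,0.0],0]]
[ 502.07781306 -153.05024279  124.96815638]
```

Request:
jog_arm(
  rows=[
    [[0.3,1.1,0.8],[0,0,0],0],
    [[0.2,1.2,0.9],[0,0,0],0],
    [[0.3,1.1,0.8],[0,0,0],0],
    [[0.2,1.2,0.9],[0,0,0],0],
    [[-0.7,0,1.4],[0,0,0],0],
    [[-0.6,-0.1,1.4],[0,0,0],0],
    [[-0.7,0,1.4],[0,0,0],0],
    [[-0.6,0,1.4],[0,0,0],0],
    [[-0.7,-0.1,1.4],[0,0,0],0],
    [[0,0,0],[0,0,0],0],
  ],
)

```text
clock: 16.32
position: [501.5, -153.6, 123.7]
ee_rot: [-0.638, 0.69, -0.232, -0.251]
contact_force: [-0.1, 0.0, -0.3]
gripper_width: -0.4
```

```bash
python3 - <<'E'
from look import *
apply(json.load(open("last.json"))); look("w13",("wrist","scene"))
a=cv2.imread("pics/w13_wrist.png");b=cv2.imread("pics/w13_scene.png")
cv2.imwrite("pics/w13.png",np.hstack([cv2.resize(a,(533,400)),cv2.resize(b[120:260,180:273],(265,400))]))
from push import *
r=[];e=load()
for th in (88,84,80,76,72,68,64,60,56,52):
    q,e=rows(tp(th),e[1],0,n=1,dp=1,dr=0,start=e); r+=q
show(r); print(e[0])
E
```

```text
cmd [ 502.1 -153.1  125. ] meas [ 501.5 -153.6  123.7] j [ 0.28  0.4  -0.73  0.85 -0.93 -1.05] F [-0.1  0.  -0.3] w -0.4 16.325
drot [-0.14  0.06 -0.09]
[[[-0.0,-2.8,-0.0],[0.0,0.0,0.0],0],[[-0.1,-0.7,-0.1],[0.0,0.0,0.0],0],[[-0.0,-0.8,0.0],[0.0,0.0,0.0],0],[[-0.0,-0.7,0.0],[0.0,0.0,0.0],0],[[0.0,-0.7,0.0],[0.0,0.0,0.0],0],[[0.1,-0.8,0.1],[0.0,0.0,0.0],0],[[0.1,-0.7,0.1],[0.0,0.0,0.0],0],[[0.2,-0.7,0.2],[0.0,0.0,0.0],0],[[0.2,-0.8,0.1],[0.0,0.0,0.0],0],[[0.3,-0.7,0.3],[0.0,0.0,0.0],0]]
[ 594.98025769 -170.88640471  124.88383888]
```

View pics/w13.png

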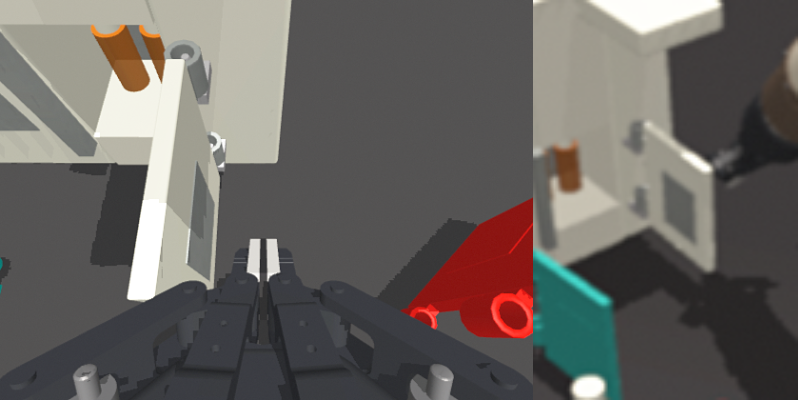

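Request:
jog_arm(
  rows=[
    [[0,-0.8,0],[0,0,0],0],
    [[0,-0.6,0],[0,0,0],0],
    [[0,-0.5,0],[0,0,0],0],
    [[0,-0.5,0],[0,0,0],0],
    [[0,-0.4,0],[0,0,0],0],
    [[-0.1,-0.5,-0.1],[0,0,0],0],
    [[0,-0.5,0],[0,0,0],0],
    [[0,-0.5,0],[0,0,0],0],
    [[0,-0.5,0],[0,0,0],0],
  ],
)

```text
clock: 17.55
position: [550.5, -155.2, 125.1]
ee_rot: [-0.638, 0.69, -0.233, -0.25]
contact_force: [-0.1, -0.3, 0.2]
gripper_width: -0.1
```

```bash
python3 - <<'E'
from look import *
Z=[0,0,0]
apply([[[0,-4.7,0],Z,0],[[-.1,0,-.1],Z,0],[[0,-.1,0],Z,0]]); look("w14",("wrist","top"))
from push import *
a=cv2.imread("pics/w14_wrist.png");b=cv2.imread("pics/w14_top.png")
cv2.imwrite("pics/w14.png",np.hstack([cv2.resize(a,(533,400)),cv2.resize(b[130:270,330:423],(265,400))]))
print(tp(80),tp(70),load()[0])
E
```

```text
cmd [ 550.  -155.3  125.2] meas [ 550.5 -155.2  125.1] j [ 0.25  0.46 -0.61  0.84 -0.96 -0.99] F [-0.1 -0.3  0.2] w -0.1 17.55
drot [ 0.01 -0.   -0.02]
[ 544.67168433 -154.83559891  125.        ] [ 562.93693462 -157.36503401  125.        ] [ 550.04346947 -155.34278408  125.16830632]
```

View pics/w14.png

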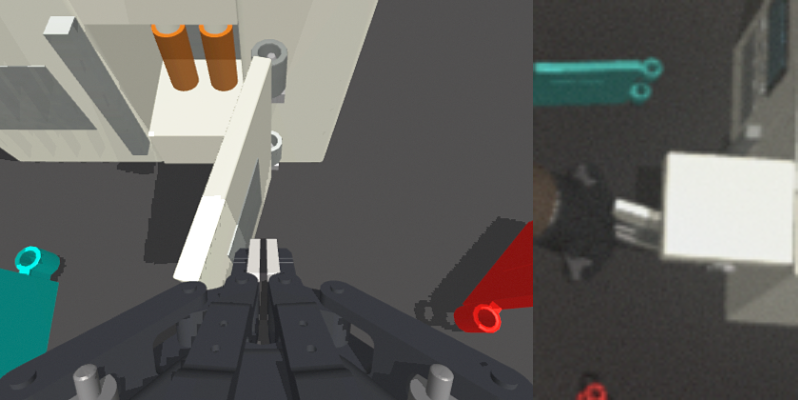

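The door is swinging ahead of the finger, now about 75°, with almost no force. I continue along the arc.

```bash
python3 - <<'E'
from push import *
r=[];e=load()
for th in np.arange(73,13,-3):
    q,e=rows(tp(th),e[1],0,n=1,dp=1,dr=0,start=e); r+=q
show(r); print(e[0]); json.dump(r,open("last.json","w"))
E
```

```text
[[[0.0,-0.7,0.0],[0.0,0.0,0.0],0],[[0.1,-0.6,0.1],[0.0,0.0,0.0],0],[[0.0,-0.6,0.0],[0.0,0.0,0.0],0],[[0.1,-0.5,0.1],[0.0,0.0,0.0],0],[[0.2,-0.6,0.1],[0.0,0.0,0.0],0],[[0.1,-0.5,0.1],[0.0,0.0,0.0],0],[[0.2,-0.5,0.2],[0.0,0.0,0.0],0],[[0.2,-0.6,0.2],[0.0,0.0,0.0],0],[[0.2,-0.5,0.1],[0.0,0.0,0.0],0],[[0.2,-0.5,0.2],[0.0,0.0,0.0],0]]
[[[0.3,-0.5,0.3],[0.0,0.0,0.0],0],[[0.3,-0.5,0.2],[0.0,0.0,0.0],0],[[0.3,-0.4,0.3],[0.0,0.0,0.0],0],[[0.3,-0.5,0.2],[0.0,0.0,0.0],0],[[0.3,-0.4,0.3],[0.0,0.0,0.0],0],[[0.4,-0.4,0.3],[0.0,0.0,0.0],0],[[0.4,-0.3,0.4],[0.0,0.0,0.0],0],[[0.4,-0.4,0.3],[0.0,0.0,0.0],0],[[0.4,-0.3,0.3],[0.0,0.0,0.0],0],[[0.5,-0.2,0.4],[0.0,0.0,0.0],0]]
[ 639.84011998 -226.36062508  125.33509335]
```

Request:
jog_arm(
  rows=[
    [[0,-0.7,0],[0,0,0],0],
    [[0.1,-0.6,0.1],[0,0,0],0],
    [[0,-0.6,0],[0,0,0],0],
    [[0.1,-0.5,0.1],[0,0,0],0],
    [[0.2,-0.6,0.1],[0,0,0],0],
    [[0.1,-0.5,0.1],[0,0,0],0],
    [[0.2,-0.5,0.2],[0,0,0],0],
    [[0.2,-0.6,0.2],[0,0,0],0],
    [[0.2,-0.5,0.1],[0,0,0],0],
    [[0.2,-0.5,0.2],[0,0,0],0],
  ],
)

```text
clock: 18.9
position: [605.1, -176.7, 125.2]
ee_rot: [-0.638, 0.69, -0.233, -0.25]
contact_force: [-0.3, -0.8, -0.0]
gripper_width: -0.3
```

```bash
python3 - <<'E'
from look import *
apply(json.load(open("last.json"))[:10]); look("w15",("wrist","scene"))
a=cv2.imread("pics/w15_wrist.png");b=cv2.imread("pics/w15_scene.png")
cv2.imwrite("pics/w15.png",np.hstack([cv2.resize(a,(533,400)),cv2.resize(b[120:260,180:273],(265,400))]))
E
```

```text
cmd [ 604.6 -176.6  125.2] meas [ 605.1 -176.7  125.2] j [ 0.19  0.53 -0.48  0.84 -0.98 -0.91] F [-0.3 -0.8 -0. ] w -0.3 18.9
drot [ 0.01  0.   -0.01]
```

View pics/w15.png

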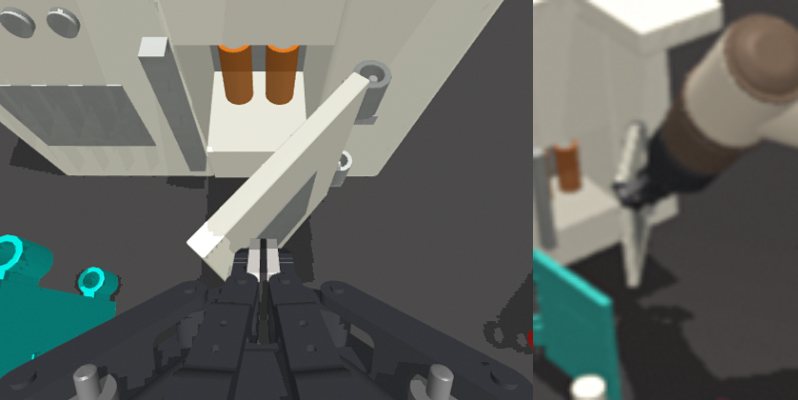

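The door is at about 45° with the finger on its outer face near the free edge. Clear of the teal part. I continue.

Request:
jog_arm(
  rows=[
    [[0.3,-0.5,0.3],[0,0,0],0],
    [[0.3,-0.5,0.2],[0,0,0],0],
    [[0.3,-0.4,0.3],[0,0,0],0],
    [[0.3,-0.5,0.2],[0,0,0],0],
    [[0.3,-0.4,0.3],[0,0,0],0],
    [[0.4,-0.4,0.3],[0,0,0],0],
    [[0.4,-0.3,0.4],[0,0,0],0],
    [[0.4,-0.4,0.3],[0,0,0],0],
    [[0.3,-0.2,0.2],[0,0,0],0],
    [[0.2,-0.1,0.2],[0,0,0],0],
  ],
)

```text
clock: 20.25
position: [638.6, -221.4, 125.1]
ee_rot: [-0.638, 0.69, -0.233, -0.25]
contact_force: [0.3, 0.3, 0.3]
gripper_width: 0.2
```

```bash
python3 - <<'E'
from look import *
from push import *
r=json.load(open("last.json"))[10:]; r[8][0]=[.3,-.2,.2]; r[9][0]=[.2,-.1,.2]
apply(r); look("w16",("wrist","scene"))
a=cv2.imread("pics/w16_wrist.png");b=cv2.imread("pics/w16_scene.png")
cv2.imwrite("pics/w16.png",np.hstack([cv2.resize(a,(533,400)),cv2.resize(b[120:260,180:273],(265,400))]))
r=[];e=load()
for th in np.arange(18,-3,-1.5):
    q,e=rows(tp(th,g=106),e[1],0,n=1,dp=2,dr=0,start=e); r+=q
show(r); print(e[0]); json.dump(r,open("last.json","w"))
E
```

```text
cmd [ 638.2 -221.2  125.1] meas [ 638.6 -221.4  125.1] j [ 0.11  0.58 -0.4   0.87 -0.97 -0.84] F [0.3 0.3 0.3] w 0.2 20.25
drot [ 0.02 -0.   -0.  ]
[[[0.12,0.13,0.11],[0.0,0.0,0.0],0],[[0.21,-0.14,0.18],[0.0,0.0,0.0],0],[[0.22,-0.12,0.18],[0.0,0.0,0.0],0],[[0.22,-0.12,0.18],[0.0,0.0,0.0],0],[[0.22,-0.11,0.19],[0.0,0.0,0.0],0],[[0.23,-0.1,0.19],[0.0,0.0,0.0],0],[[0.23,-0.1,0.19],[0.0,0.0,0.0],0],[[0.23,-0.08,0.2],[0.0,0.0,0.0],0],[[0.24,-0.08,0.2],[0.0,0.0,0.0],0],[[0.23,-0.06,0.19],[0.0,0.0,0.0],0]]
[[[0.24,-0.06,0.2],[0.0,0.0,0.0],0],[[0.24,-0.05,0.2],[0.0,0.0,0.0],0],[[0.24,-0.04,0.21],[0.0,0.0,0.0],0],[[0.25,-0.03,0.2],[0.0,0.0,0.0],0]]
[ 644.66459734 -262.58857571  125.01884798]
```

View pics/w16.png

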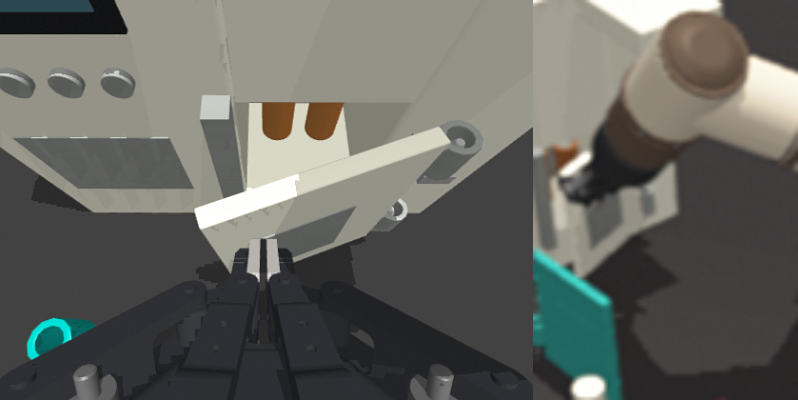

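About 20° left, with the free edge close to the stop strip. From here at 2–3 mm per row.

Request:
jog_arm(
  rows=[
    [[0.2,0,0.18],[0,0,0],0],
    [[0.22,0,0.18],[0,0,0],0],
    [[0.22,-0.1,0.18],[0,0,0],0],
    [[0.22,-0.1,0.18],[0,0,0],0],
    [[0.22,-0.1,0.19],[0,0,0],0],
    [[0.23,-0.1,0.19],[0,0,0],0],
    [[0.2,-0.1,0.17],[0,0,0],0],
    [[0.2,-0.1,0.17],[0,0,0],0],
    [[0.16,0,0.13],[0,0,0],0],
  ],
)

```text
clock: 21.48
position: [642.7, -246.0, 125.1]
ee_rot: [-0.638, 0.69, -0.233, -0.25]
contact_force: [0.4, -0.1, -0.5]
gripper_width: -0.1
```

```bash
python3 - <<'E'
from look import *
from push import *
Z=[0,0,0]
apply([[[x,y,z],Z,0] for x,y,z in [(.2,0,.18),(.22,0,.18),(.22,-.1,.18),(.22,-.1,.18),(.22,-.1,.19),(.23,-.1,.19),(.2,-.1,.17),(.2,-.1,.17),(.16,0,.13)]]); look("w17",("wrist","scene"))
a=cv2.imread("pics/w17_wrist.png");b=cv2.imread("pics/w17_scene.png")
cv2.imwrite("pics/w17.png",np.hstack([cv2.resize(a,(533,400)),cv2.resize(b[120:260,180:273],(265,400))]))
for t in(6,4,2,0,-1): print(t,tp(t,g=106))
E
```

```text
cmd [ 642.3 -246.   125. ] meas [ 642.7 -246.   125.1] j [ 0.07  0.58 -0.39  0.9  -0.95 -0.82] F [ 0.4 -0.1 -0.5] w -0.1 21.475
drot [ 0.02 -0.   -0.01]
6 [ 643.44348729 -246.77645711  125.        ]
4 [ 643.99788422 -250.9493574   125.        ]
2 [ 644.38913034 -255.15008712  125.        ]
0 [ 644.61562671 -259.3717101   125.        ]
-1 [ 644.66668421 -261.48816137  125.        ]
```

View pics/w17.png

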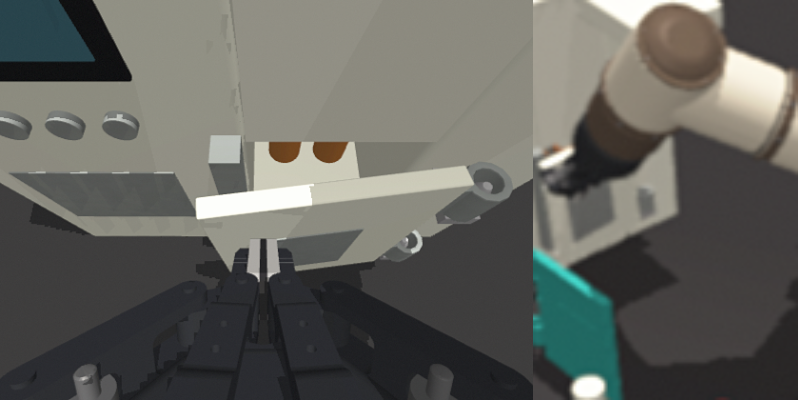

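Request:
jog_arm(
  rows=[
    [[0.15,0,0.13],[0,0,0],0],
    [[0.15,0,0.13],[0,0,0],0],
    [[0.15,0,0.13],[0,0,0],0],
    [[0.15,0,0.13],[0,0,0],0],
    [[0.12,0,0.1],[0,0,0],0],
    [[0.08,0,0.07],[0,0,0],0],
  ],
)

```text
clock: 22.32
position: [641.7, -256.6, 124.9]
ee_rot: [-0.638, 0.69, -0.233, -0.25]
contact_force: [0.5, -0.3, 0.0]
gripper_width: -0.5
```

Request:
jog_arm(
  rows=[
    [[0.08,0,0.07],[0,0,0],0],
    [[0.08,0,0.07],[0,0,0],0],
    [[0,0,0],[0,0,0],0],
  ],
)

```text
clock: 22.7
position: [641.5, -258.7, 124.8]
ee_rot: [-0.638, 0.69, -0.233, -0.25]
contact_force: [0.1, 0.4, -0.2]
gripper_width: -0.3
```

```bash
python3 - <<'E'
from look import *
Z=[0,0,0]
apply([[[.15,0,.13],Z,0]]*4+[[[.12,0,.10],Z,0]]+[[[.08,0,.07],Z,0]]*3); look("w18",("wrist","scene"))
a=cv2.imread("pics/w18_wrist.png");b=cv2.imread("pics/w18_scene.png")
cv2.imwrite("pics/w18.png",np.hstack([cv2.resize(a,(533,400)),cv2.resize(b[120:260,180:273],(265,400))]))
E
```

```text
cmd [ 641.4 -258.7  124.8] meas [ 641.5 -258.7  124.8] j [ 0.05  0.58 -0.39  0.91 -0.94 -0.81] F [ 0.1  0.4 -0.2] w -0.3 22.7
drot [ 0. -0. -0.]
```

View pics/w18.png

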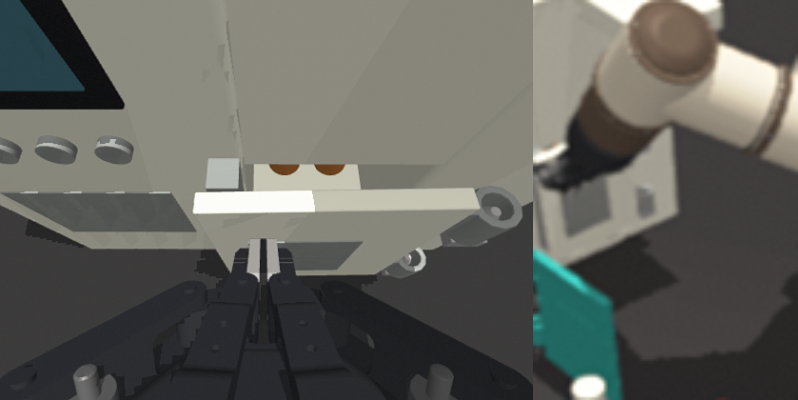

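Almost shut: only a thin gap remains at the strip, at (222,188). I go on in 1 mm steps until it touches.

Request:
jog_arm(
  rows=[
    [[0.08,0,0.07],[0,0,0],0],
    [[0.08,0,0.07],[0,0,0],0],
    [[0,0,0],[0,0,0],0],
  ],
)

```text
clock: 23.18
position: [641.3, -260.8, 124.7]
ee_rot: [-0.638, 0.69, -0.233, -0.25]
contact_force: [0.6, 0.7, 0.1]
gripper_width: -0.0
```

Request:
jog_arm(
  rows=[
    [[0.08,0,0.07],[0,0,0],0],
    [[0.04,0,0.03],[0,0,0],0],
    [[0,0,0],[0,0,0],0],
  ],
)

```text
clock: 23.55
position: [641.3, -261.3, 124.6]
ee_rot: [-0.639, 0.69, -0.232, -0.25]
contact_force: [-2.1, 4.9, 0.2]
gripper_width: 0.3
```

Request:
jog_arm(
  rows=[
    [[0.03,0,0.02],[0,0,0],0],
    [[0,0,0],[0,0,0],0],
  ],
)

```text
clock: 23.8
position: [641.4, -261.4, 124.6]
ee_rot: [-0.639, 0.69, -0.232, -0.25]
contact_force: [-2.8, 6.7, 2.2]
gripper_width: -0.1
```

```bash
python3 - <<'E'
from look import *
Z=[0,0,0]
apply([[[.08,0,.07],Z,0]]*3+[[[.04,0,.03],Z,0]]+[[[.03,0,.02],Z,0]]); look("w19",("wrist",))
a=cv2.imread("pics/w19_wrist.png"); cv2.imwrite("pics/w19.png",cv2.resize(a[130:330,180:560],None,fx=2,fy=2,interpolation=cv2.INTER_CUBIC))
E
```

```text
cmd [ 641.  -262.7  124.8] meas [ 641.4 -261.4  124.6] j [ 0.04  0.58 -0.39  0.92 -0.93 -0.81] F [-2.8  6.7  2.2] w -0.1 23.8
drot [ 0.07 -0.06 -0.07]
```

View pics/w19.png

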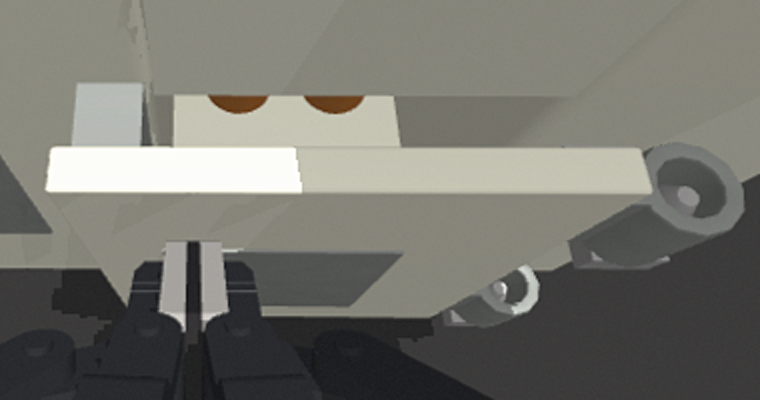

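The door is flush against the strip (107,147), both pins show in their bores, and it is bearing on the stop at about 7 N. I back off straight away from the face.

Request:
jog_arm(
  rows=[
    [[-0.1,0,-0.1],[0,0,0],0],
    [[-0.2,0,-0.2],[0,0,0],0],
    [[-0.5,0,-0.4],[0,0,0],0],
    [[-1,0,-0.8],[0,0,0],0],
    [[-1.5,0,-1.3],[0,0,0],0],
    [[0,0,-2.5],[0,0,0],0],
    [[0,0,-3],[0,0,0],0],
    [[0,0,-3],[0,0,0],0],
    [[0,0,-2],[0,0,0],0],
    [[0,0,0],[0,0,0],0],
  ],
)

```text
clock: 25.1
position: [650.8, -149.9, 206.9]
ee_rot: [-0.639, 0.689, -0.234, -0.248]
contact_force: [0.1, 0.2, -0.6]
gripper_width: -0.1
```

```bash
python3 - <<'E'
from look import *
Z=[0,0,0]
apply([[[-3.3,0,-13.3],Z,0]]); look("w20",("wrist","scene","top"))
a=cv2.imread("pics/w20_wrist.png");b=cv2.imread("pics/w20_scene.png")
cv2.imwrite("pics/w20.png",np.hstack([cv2.resize(a,(440,330)),cv2.resize(b,(360,270)).__class__(0) if 0 else cv2.resize(b[:330,100:460],(360,330))]))
w=np.load("w20.npz"); W=(w["K"],w["R"],w["t"])
y0=np.radians(-94.4+90)
for th in (0,-1,-2,2,4):
    y=y0+np.radians(th); C=np.array([537.9,-264.6]);u=np.array([np.cos(y),np.sin(y)]);n=np.array([-u[1],u[0]])
    print(th,[proj(None,[*(C+x*u+yy*n),170],W)[0].round(1).tolist() for x,yy in((130,5),(130,-5),(14,5),(14,-5))])
cv2.imwrite("pics/w20k.png",cv2.resize(a[80:280,170:470],None,fx=2.6,fy=2.6,interpolation=cv2.INTER_CUBIC))
E
```

```text
cmd [ 649.4 -152.4  205.6] meas [ 650.8 -149.9  206.9] j [ 0.24  0.51 -0.26  0.73 -1.17 -0.74] F [ 0.1  0.2 -0.6] w -0.1 25.1
drot [ 0.25 -0.06 -0.02]
0 [[242.6, 126.4], [243.2, 115.9], [396.1, 126.3], [394.1, 115.8]]
-1 [[242.7, 124.0], [243.5, 113.6], [395.9, 126.0], [394.2, 115.5]]
-2 [[242.8, 121.6], [243.8, 111.3], [395.8, 125.8], [394.3, 115.3]]
2 [[242.7, 131.3], [242.8, 120.7], [396.4, 126.8], [394.0, 116.3]]
4 [[243.0, 136.3], [242.6, 125.5], [396.8, 127.3], [393.9, 116.8]]
```

View pics/w20.png

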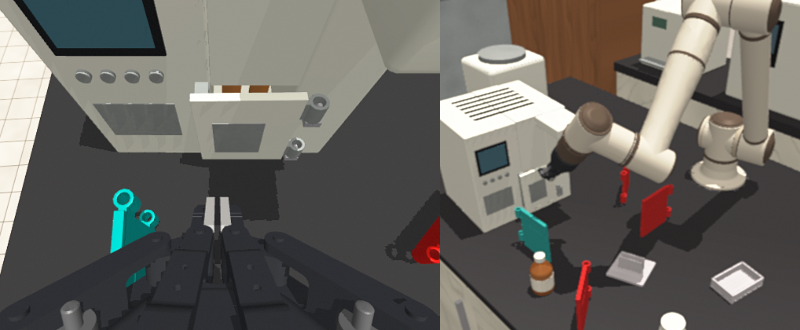

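View pics/w20k.png

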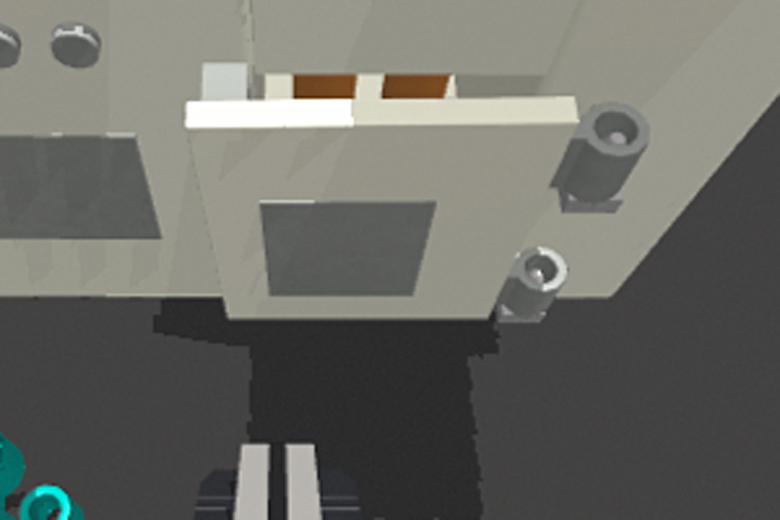

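The crop suggests the free edge may sit slightly off fully shut. I compare the pressed picture (w19) with this one against the model.

```bash
python3 - <<'E'
from plan import *
from scipy.optimize import least_squares
s=arm.read_state(); print(s["clock"],s["position"])
save("wrist","w21_wrist.png"); c=cam("wrist"); np.savez("w21.npz",K=c[0],R=c[1],t=c[2]); save("scene","w21_scene.png")
for tag in("w19","w20","w21"):
    w=np.load(tag+".npz"); W=(w["K"],w["R"],w["t"])
    im=cv2.cvtColor(cv2.imread(f"pics/{tag}_wrist.png"),cv2.COLOR_BGR2GRAY).astype(float)
    def pts(th):
        y=np.radians(-4.4+th);C=np.array([537.9,-264.6]);u=np.array([np.cos(y),np.sin(y)]);n=np.array([-u[1],u[0]])
        return proj(None,np.array([[*(C+x*u+5*n),170] for x in np.linspace(18,126,40)]),W)
    # find front lower top edge: strongest bright->dark downward gradient near model
    ob=[]
    for p in pts(0):
        col=int(round(p[0])); seg=im[int(p[1])-9:int(p[1])+10,col]; g=np.diff(seg); k=np.argmin(g); ob.append((p[0],int(p[1])-9+k+.5,g[k]))
    ob=np.array(ob); 
    f=np.polyfit(ob[:,0],ob[:,1],1); r=ob[:,1]-np.polyval(f,ob[:,0]); m=abs(r)<1; f=np.polyfit(ob[m,0],ob[m,1],1)
    print(tag,"slope obs",f.round(4),m.sum(),{t:np.polyfit(*pts(t).T,1).round(4).tolist() for t in(-2,-1,0,1,2)})
E
```

```text
25.25 [ 648.99651433 -152.16698308  204.62252099]
w19 slope obs [4.600000e-03 2.243765e+02] 40 {-2: [0.0328, 208.2201], -1: [0.0168, 217.0748], 0: [0.0006, 226.0363], 1: [-0.0158, 235.1122], 2: [-0.0324, 244.3105]}
w20 slope obs [-1.41000e-02  1.32247e+02] 40 {-2: [0.027, 115.0753], -1: [0.0131, 120.8642], 0: [-0.001, 126.6863], 1: [-0.0151, 132.5453], 2: [-0.0293, 138.4453]}
w21 slope obs [-1.660000e-02  1.338928e+02] 40 {-2: [0.0278, 115.8916], -1: [0.0138, 121.6764], 0: [-0.0003, 127.4949], 1: [-0.0145, 133.3508], 2: [-0.0288, 139.2483]}
```

The door sprang back by about 1.4° when I backed off: the model reads -0.25° pressed and +1.15° now. So I go back, press again more softly and retreat much more slowly.

```bash
python3 - <<'E'
from plan import *
p,R=load(); 
a=np.array([643,-235,125.]); b=np.array([642,-253,125.])
r,e=rows(a,R,0,n=5,dp=1,dr=0); r2,e2=rows(b,R,0,n=5,dp=1,dr=0,start=e); show(r+r2); print(e2[0]); json.dump(r+r2,open("last.json","w"))
E
```

```text
[[[0.2,0.0,2.3],[0.0,0.0,0.0],0],[[0.3,0.0,2.3],[0.0,0.0,0.0],0],[[0.2,0.0,2.3],[0.0,0.0,0.0],0],[[0.2,0.0,2.3],[0.0,0.0,0.0],0],[[0.3,0.0,2.3],[0.0,0.0,0.0],0],[[0.3,-0.0,0.2],[0.0,0.0,0.0],0],[[0.2,-0.0,0.3],[0.0,0.0,0.0],0],[[0.3,-0.0,0.2],[0.0,0.0,0.0],0],[[0.3,-0.0,0.2],[0.0,0.0,0.0],0],[[0.3,-0.0,0.3],[0.0,0.0,0.0],0]]
[ 641.75388144 -253.52867448  124.94188992]
```

Request:
jog_arm(
  rows=[
    [[0.2,0,2.3],[0,0,0],0],
    [[0.3,0,2.3],[0,0,0],0],
    [[0.2,0,2.3],[0,0,0],0],
    [[0.2,0,2.3],[0,0,0],0],
    [[0.3,0,2.3],[0,0,0],0],
    [[0.3,0,0.2],[0,0,0],0],
    [[0.2,0,0.3],[0,0,0],0],
    [[0.3,0,0.2],[0,0,0],0],
    [[0.3,0,0.2],[0,0,0],0],
    [[0.3,0,0.3],[0,0,0],0],
  ],
)

```text
clock: 26.6
position: [642.3, -253.3, 125.4]
ee_rot: [-0.638, 0.69, -0.233, -0.25]
contact_force: [-0.0, 0.2, -0.7]
gripper_width: -0.4
```

Request:
jog_arm(
  rows=[
    [[0.08,0,0.07],[0,0,0],0],
    [[0.08,0,0.07],[0,0,0],0],
    [[0.08,0,0.07],[0,0,0],0],
    [[0.08,0,0.07],[0,0,0],0],
    [[0.08,0,0.07],[0,0,0],0],
    [[0.04,0,0.03],[0,0,0],0],
    [[0.04,0,0.03],[0,0,0],0],
    [[0.04,0,0.03],[0,0,0],0],
  ],
)

```text
clock: 27.6
position: [641.4, -260.2, 124.9]
ee_rot: [-0.638, 0.69, -0.233, -0.25]
contact_force: [-0.4, -0.3, -1.5]
gripper_width: -0.0
```

Request:
jog_arm(
  rows=[
    [[0.04,0,0.03],[0,0,0],0],
    [[0.03,0,0.03],[0,0,0],0],
    [[0,0,0],[0,0,0],0],
  ],
)

```text
clock: 27.98
position: [641.4, -261.1, 124.9]
ee_rot: [-0.638, 0.69, -0.233, -0.25]
contact_force: [-0.3, 0.1, -0.4]
gripper_width: 0.3
```

Request:
jog_arm(
  rows=[
    [[0.03,0,0.02],[0,0,0],0],
    [[0,0,0],[0,0,0],0],
  ],
)

```text
clock: 28.22
position: [641.4, -261.2, 124.9]
ee_rot: [-0.639, 0.69, -0.233, -0.25]
contact_force: [-0.6, 2.0, -0.0]
gripper_width: 0.1
```

Request:
jog_arm(
  rows=[
    [[-0.01,0,-0.01],[0,0,0],0],
    [[-0.01,0,-0.01],[0,0,0],0],
    [[-0.01,0,-0.01],[0,0,0],0],
    [[-0.02,0,-0.01],[0,0,0],0],
    [[-0.02,0,-0.02],[0,0,0],0],
    [[-0.02,0,-0.02],[0,0,0],0],
    [[-0.03,0,-0.03],[0,0,0],0],
    [[-0.05,0,-0.05],[0,0,0],0],
    [[-0.1,0,-0.08],[0,0,0],0],
    [[-0.2,0,-0.16],[0,0,0],0],
  ],
)

```text
clock: 29.48
position: [641.8, -255.3, 125.0]
ee_rot: [-0.638, 0.69, -0.233, -0.25]
contact_force: [0.3, 0.5, -0.7]
gripper_width: -0.1
```

```bash
cat > ang.py <<'E'
from plan import *
def ang(tag):
    s=arm.read_state(); c=cam("wrist"); save("wrist",tag+"_wrist.png"); W=c
    print(s["clock"],s["position"].round(1),s["contact_force"].round(1))
    im=cv2.cvtColor(cv2.imread(f"pics/{tag}_wrist.png"),cv2.COLOR_BGR2GRAY).astype(float)
    def pts(th):
        y=np.radians(-4.4+th);C=np.array([537.9,-264.6]);u=np.array([np.cos(y),np.sin(y)]);n=np.array([-u[1],u[0]])
        return proj(None,np.array([[*(C+x*u+5*n),170] for x in np.linspace(18,126,40)]),W)
    ob=[]
    for p in pts(0):
        col=int(round(p[0])); seg=im[int(p[1])-9:int(p[1])+10,col]; g=np.diff(seg); k=np.argmin(g); ob.append((p[0],int(p[1])-9+k+.5))
    ob=np.array(ob); f=np.polyfit(*ob.T,1); r=ob[:,1]-np.polyval(f,ob[:,0]); m=abs(r)<1; f=np.polyfit(*ob[m].T,1)
    ts=np.array([-3,-1.5,0,1.5,3]); sl=[np.polyfit(*pts(t).T,1)[0] for t in ts]
    print(tag,"theta",np.interp(-f[0],-np.array(sl),ts).round(2),m.sum())
E
python3 -c "
from ang import *
ang('w22')"
```

```text
29.475 [ 641.8 -255.3  125. ] [ 0.3  0.5 -0.7]
w22 theta -0.06 40
```

Request:
jog_arm(
  rows=[
    [[0,0,0],[0,0,0],0],
    [[0,0,0],[0,0,0],0],
    [[0,0,0],[0,0,0],0],
    [[0,0,0],[0,0,0],0],
  ],
)

```text
clock: 30.02
position: [641.7, -255.4, 125.0]
ee_rot: [-0.638, 0.69, -0.233, -0.25]
contact_force: [0.0, 0.1, -0.3]
gripper_width: -0.2
```

```bash
python3 -c "
from ang import *
ang('w23'); ang('w24')
a=cv2.imread('pics/w24_wrist.png');b=cv2.imread('pics/w19_wrist.png')
cv2.imwrite('pics/w24k.png',np.vstack([cv2.resize(x[130:240,190:380],None,fx=2.7,fy=2.7,interpolation=cv2.INTER_CUBIC) for x in(a,b)]))
"
```

```text
30.025 [ 641.7 -255.4  125. ] [ 0.   0.1 -0.3]
w23 theta 0.25 40
30.075 [ 641.8 -255.4  125. ] [ 0.5 -0.3  0.6]
w24 theta 0.25 40
```

View pics/w24k.png

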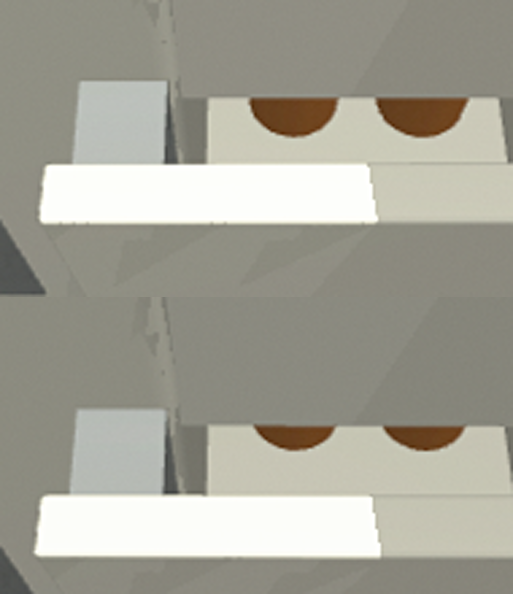

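It crept from -0.06° to 0.25° after release, so the stop is slightly springy and the door follows my release speed. I press very lightly again and let go much more slowly.

Request:
jog_arm(
  rows=[
    [[0.08,0,0.06],[0,0,0],0],
    [[0.08,0,0.06],[0,0,0],0],
    [[0.08,0,0.06],[0,0,0],0],
    [[0.06,0,0.05],[0,0,0],0],
    [[0.05,0,0.04],[0,0,0],0],
    [[0.04,0,0.03],[0,0,0],0],
    [[0.03,0,0.03],[0,0,0],0],
    [[0,0,0],[0,0,0],0],
  ],
)

```text
clock: 31.12
position: [641.4, -260.7, 125.1]
ee_rot: [-0.638, 0.69, -0.233, -0.25]
contact_force: [0.5, 0.5, -0.4]
gripper_width: -0.2
```

Request:
jog_arm(
  rows=[
    [[0.02,0,0.02],[0,0,0],0],
    [[0.02,0,0.02],[0,0,0],0],
    [[0.01,0,0.01],[0,0,0],0],
    [[0,0,0],[0,0,0],0],
  ],
)

```text
clock: 31.62
position: [641.4, -261.2, 125.1]
ee_rot: [-0.638, 0.69, -0.233, -0.25]
contact_force: [-0.2, 1.4, 0.6]
gripper_width: 0.0
```

```bash
python3 -c "
from ang import *
ang('w25')"
```

```text
31.625 [ 641.4 -261.2  125.1] [-0.2  1.4  0.6]
w25 theta -0.13 39
```

Light contact at about 1.4 N, reading -0.13°. Now a very slow release.

Request:
jog_arm(
  rows=[
    [[-0.005,0,-0.004],[0,0,0],0],
    [[-0.005,0,-0.004],[0,0,0],0],
    [[-0.005,0,-0.004],[0,0,0],0],
    [[-0.005,0,-0.004],[0,0,0],0],
    [[-0.005,0,-0.004],[0,0,0],0],
    [[-0.005,0,-0.004],[0,0,0],0],
    [[-0.005,0,-0.004],[0,0,0],0],
    [[-0.005,0,-0.004],[0,0,0],0],
    [[-0.005,0,-0.004],[0,0,0],0],
    [[-0.005,0,-0.004],[0,0,0],0],
  ],
)

```text
clock: 32.92
position: [641.3, -260.7, 125.0]
ee_rot: [-0.638, 0.69, -0.233, -0.25]
contact_force: [-0.0, 0.7, 0.2]
gripper_width: 0.3
```

```bash
python3 -c "
from ang import *
ang('w26')"
```

```text
32.925 [ 641.3 -260.7  125. ] [-0.   0.7  0.2]
w26 theta 0.07 39
```

Request:
jog_arm(
  rows=[
    [[-0.005,0,-0.004],[0,0,0],0],
    [[-0.005,0,-0.004],[0,0,0],0],
    [[-0.01,0,-0.01],[0,0,0],0],
    [[-0.02,0,-0.02],[0,0,0],0],
    [[-0.1,0,-0.1],[0,0,0],0],
    [[-0.2,0,-0.2],[0,0,0],0],
  ],
)

```text
clock: 33.72
position: [641.7, -255.9, 125.5]
ee_rot: [-0.638, 0.69, -0.233, -0.25]
contact_force: [0.8, 0.1, -0.5]
gripper_width: -0.0
```

```bash
python3 -c "
from ang import *
ang('w27')"
```

```text
33.725 [ 641.7 -255.9  125.5] [ 0.8  0.1 -0.5]
w27 theta -0.06 39
```

Request:
jog_arm(
  rows=[
    [[0,0,0],[0,0,0],0],
    [[0,0,0],[0,0,0],0],
    [[0,0,0],[0,0,0],0],
    [[0,0,0],[0,0,0],0],
    [[0,0,0],[0,0,0],0],
    [[0,0,0],[0,0,0],0],
  ],
)

```text
clock: 34.52
position: [641.7, -256.0, 125.5]
ee_rot: [-0.638, 0.69, -0.233, -0.25]
contact_force: [0.3, 0.4, 0.8]
gripper_width: -0.1
```

```bash
python3 -c "
from ang import *
ang('w28');ang('w29')"
```

```text
34.525 [ 641.7 -256.   125.5] [0.3 0.4 0.8]
w28 theta 0.25 40
34.575 [ 641.7 -256.   125.5] [-0.   0.2 -0.2]
w29 theta 0.25 40
```

The estimator is quantised to whole pixels. I compare pictures taken from the same pose directly, at subpixel level.

```bash
python3 - <<'E'
import cv2,numpy as np
def g(t): return cv2.cvtColor(cv2.imread(f"pics/{t}_wrist.png"),cv2.COLOR_BGR2GRAY).astype(float)
def edge(im,c0,c1,r0,r1):
    # subpixel row of bottom of the bright top face, mean over cols
    out=[]
    for c in range(c0,c1):
        s=np.diff(im[r0:r1,c]); w=np.clip(-s,0,None); k=np.argmax(w); q=slice(max(0,k-2),k+3); out.append(r0+.5+(np.arange(len(w))[q]*w[q]).sum()/w[q].sum())
    return np.median(out)
for t in("w22","w23","w24","w27","w28","w29","w19","w25","w26"):
    im=g(t)
    # door free part edge, door hinge part edge, knob/vent reference (screen/vent lower)
    fe=edge(im,215,240,195,235); he=edge(im,400,450,195,235)
    sh=cv2.phaseCorrelate(g("w28")[20:130,20:300],im[20:130,20:300])[0]
    print(t,"free",fe.round(2),"hinge",he.round(2),"diff",(fe-he).round(2),"bg shift",np.round(sh,2))
E
```

```text
w22 free 212.02 hinge 211.38 diff 0.63 bg shift [ 0.24 -0.5 ]
w23 free 212.29 hinge 211.73 diff 0.56 bg shift [ 0.18 -0.62]
w24 free 212.28 hinge 211.73 diff 0.56 bg shift [ 0.22 -0.55]
w27 free 213.9 hinge 213.38 diff 0.52 bg shift [ 0.01 -0.1 ]
w28 free 214.2 hinge 213.65 diff 0.55 bg shift [0. 0.]
w29 free 214.19 hinge 213.63 diff 0.56 bg shift [0.01 0.02]
w19 free 225.63 hinge 226.06 diff -0.44 bg shift [0.03 0.06]
w25 free 225.61 hinge 225.73 diff -0.12 bg shift [0.12 0.12]
w26 free 224.98 hinge 224.74 diff 0.24 bg shift [ 0.09 -0.01]
```

The offset between free and hinge ends stays constant (0.55 px) over 0.8 s in each released set, so the door now rests still. It is about 0.1–0.3° from the pressed position. I retreat fully and check again from the same place as before.

Request:
jog_arm(
  rows=[
    [[-0.4,0,-0.3],[0,0,0],0],
    [[-1,0,-0.8],[0,0,0],0],
    [[-1.3,0,-1.1],[0,0,0],0],
    [[0,0,-2.5],[0,0,0],0],
    [[0,0,-3],[0,0,0],0],
    [[0,0,-3],[0,0,0],0],
    [[0,0,-2],[0,0,0],0],
    [[0,0,0],[0,0,0],0],
    [[0,0,0],[0,0,0],0],
  ],
)

```text
clock: 35.75
position: [649.0, -153.7, 204.6]
ee_rot: [-0.639, 0.69, -0.232, -0.251]
contact_force: [0.2, -0.9, 0.4]
gripper_width: -0.2
```

```bash
python3 - <<'E'
from ang import *
ang("w30"); save("scene","w30_scene.png"); save("top","w30_top.png")
def g(t): return cv2.cvtColor(cv2.imread(f"pics/{t}_wrist.png"),cv2.COLOR_BGR2GRAY).astype(float)
for t in("w21","w30"):
    im=g(t); 
    def e(c0,c1):
        o=[]
        for c in range(c0,c1):
            s=np.clip(-np.diff(im[110:150,c]),0,None);k=np.argmax(s);q=slice(k-2,k+3);o.append(110.5+(np.arange(39)[q]*s[q]).sum()/s[q].sum())
        return np.median(o)
    print(t,e(250,270),e(370,390))
a=cv2.imread('pics/w30_wrist.png');b=cv2.imread('pics/w30_scene.png');c=cv2.imread('pics/w30_top.png')
cv2.imwrite('pics/w30k.png',np.vstack([np.hstack([cv2.resize(x[80:240,170:470],(400,213)) for x in(cv2.imread('pics/w21_wrist.png'),a)]),np.hstack([cv2.resize(b,(400,300)),cv2.resize(c,(400,300))])]))
E
```

```text
35.75 [ 649.  -153.7  204.6] [ 0.2 -0.9  0.4]
w30 theta 1.05 40
w21 129.3837052062204 127.80217391304348
w30 131.04384404924758 129.5575569358178
```

View pics/w30k.png

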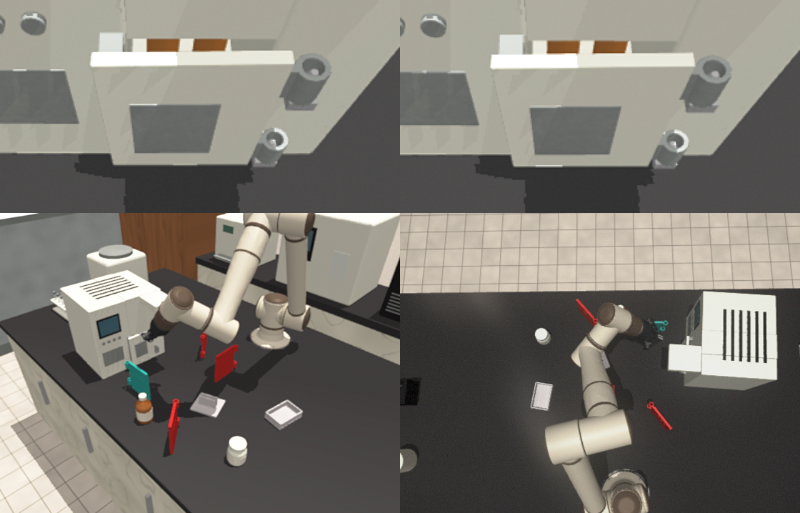

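Viewpoint bias is possible: the far estimate is the same before and after (1.05° against 1.15°), while near views read about 0. I measure against the fixed strip instead, using the visible strip top between the front face and the door's back edge.

```bash
python3 - <<'E'
from plan import *
c=cam("wrist"); np.savez("w30.npz",K=c[0],R=c[1],t=c[2])
PIN=np.array([537.9,-264.6]);ya=np.radians(-94.4)
def A(P): P=np.atleast_2d(np.array(P,float)); return np.c_[PIN[0]+np.cos(ya)*P[:,0]-np.sin(ya)*P[:,1],PIN[1]+np.sin(ya)*P[:,0]+np.cos(ya)*P[:,1],P[:,2]]
def D(P,th): # door pts -> analyser
    P=np.atleast_2d(np.array(P,float)); y=np.pi/2+np.radians(th); return A(np.c_[np.cos(y)*P[:,0]-np.sin(y)*P[:,1],np.sin(y)*P[:,0]+np.cos(y)*P[:,1],P[:,2]+35])
for t in("w19","w21","w30"):
    w=np.load(t+".npz"); W=(w["K"],w["R"],w["t"])
    print(t,"strip",proj(None,A([[22,114,164.5],[22,128,164.5],[7,114,164.5],[7,128,164.5]]),W).round(1).tolist(),"bay bottom/top",proj(None,A([[22,20,50],[22,112,50],[22,20,160],[22,112,160]]),W).round(1).tolist())
    for th in(-1,0,1,2): print(th,proj(None,D([[121,-5,135],[121,5,135],[128,5,0],[16,5,0],[60,-5,135],[60,5,135]],th),W).round(1).tolist())
    a=cv2.imread(f"pics/{t}_wrist.png"); r0=(150 if t=="w19" else 90); 
    cv2.imwrite(f"pics/{t}_s.png",cv2.resize(a[r0:r0+100,190:320],None,fx=6,fy=6,interpolation=cv2.INTER_CUBIC))
E
```

```text
w19 strip [[250.6, 171.2], [217.6, 171.1], [249.3, 203.2], [214.7, 203.2]] bay bottom/top [[386.1, 249.0], [264.9, 248.9], [466.7, 176.5], [255.9, 176.5]]
-1 [[230.5, 197.0], [228.4, 220.9], [244.2, 285.5], [389.8, 288.2], [387.8, 199.5], [391.1, 223.6]]
0 [[229.9, 201.9], [228.2, 226.2], [244.2, 288.4], [390.0, 288.6], [387.9, 202.0], [391.7, 226.3]]
1 [[229.3, 206.9], [228.2, 231.5], [244.2, 291.4], [390.2, 289.0], [388.1, 204.5], [392.4, 228.9]]
2 [[228.9, 212.0], [228.2, 236.9], [244.3, 294.4], [390.3, 289.3], [388.3, 206.9], [393.1, 231.6]]
w21 strip [[261.5, 104.5], [244.0, 104.5], [261.2, 119.5], [243.2, 119.5]] bay bottom/top [[348.8, 176.4], [267.6, 176.4], [377.7, 108.4], [264.2, 108.4]]
-1 [[251.8, 114.6], [251.2, 125.1], [253.7, 201.9], [351.7, 203.4], [331.9, 115.6], [332.6, 126.3]]
0 [[251.6, 116.8], [251.2, 127.4], [253.7, 203.6], [351.8, 203.6], [331.9, 116.7], [332.8, 127.4]]
1 [[251.4, 119.0], [251.2, 129.7], [253.7, 205.4], [351.9, 203.8], [331.9, 117.8], [333.1, 128.5]]
2 [[251.3, 121.2], [251.3, 132.0], [253.8, 207.2], [352.0, 204.0], [331.9, 118.9], [333.3, 129.7]]
w30 strip [[261.5, 106.5], [243.9, 106.5], [261.2, 121.6], [243.2, 121.6]] bay bottom/top [[349.1, 178.0], [267.7, 178.0], [378.1, 110.3], [264.3, 110.4]]
-1 [[251.8, 116.7], [251.2, 127.4], [253.7, 203.5], [351.9, 205.0], [332.2, 117.8], [332.9, 128.5]]
0 [[251.6, 118.9], [251.2, 129.7], [253.7, 205.3], [352.0, 205.2], [332.1, 118.9], [333.1, 129.6]]
1 [[251.4, 121.2], [251.2, 132.0], [253.8, 207.1], [352.1, 205.4], [332.1, 120.0], [333.3, 130.7]]
2 [[251.3, 123.4], [251.3, 134.3], [253.8, 208.9], [352.2, 205.7], [332.2, 121.1], [333.6, 131.9]]
```

View pics/w19_s.png

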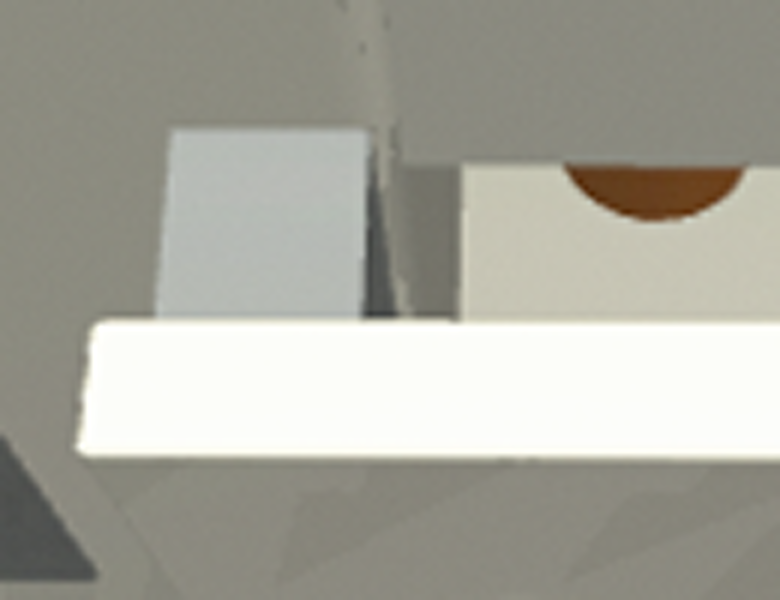

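View pics/w30_s.png

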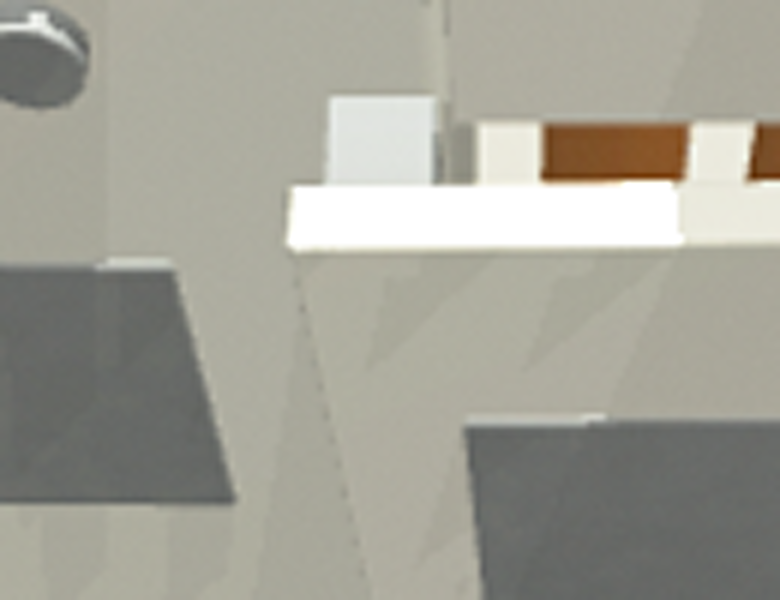

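```bash
python3 - <<'E'
from plan import *
PIN=np.array([537.9,-264.6]);ya=np.radians(-94.4)
def A(P): P=np.atleast_2d(np.array(P,float)); return np.c_[PIN[0]+np.cos(ya)*P[:,0]-np.sin(ya)*P[:,1],PIN[1]+np.sin(ya)*P[:,0]+np.cos(ya)*P[:,1],P[:,2]]
def D(P,th):
    P=np.atleast_2d(np.array(P,float)); y=np.pi/2+np.radians(th); return A(np.c_[np.cos(y)*P[:,0]-np.sin(y)*P[:,1],np.sin(y)*P[:,0]+np.cos(y)*P[:,1],P[:,2]+35])
w=np.load("w19.npz"); base=np.array([641.4,-261.4,124.6])
def sub(im,col,r0,r1,sign):
    o=[]
    for c in col:
        s=np.clip(sign*np.diff(im[r0:r1,c]),0,None);k=np.argmax(s);q=slice(max(k-2,0),k+3);o.append(r0+.5+(np.arange(len(s))[q]*s[q]).sum()/s[q].sum())
    return np.median(o)
for t,pos in(("w19",[641.4,-261.4,124.6]),("w25",[641.4,-261.2,125.1]),("w26",[641.3,-260.7,125.]),("w22",[641.8,-255.3,125]),("w27",[641.7,-255.9,125.5]),("w28",[641.7,-256,125.5]),("w21",None),("w30",None)):
    im=cv2.cvtColor(cv2.imread(f"pics/{t}_wrist.png"),cv2.COLOR_BGR2GRAY).astype(float)
    if pos is None: ww=np.load(t+".npz"); W=(ww["K"],ww["R"],ww["t"])
    else: W=(w["K"],w["R"],w["t"]-w["R"]@(np.array(pos)-base))
    S=proj(None,A([[22,121,164.5]]),W)[0]; B=proj(None,D([[121,-5,135],[121,5,135]],0),W)
    cols=range(int(S[0])-5,int(S[0])+6)
    so=sub(im,cols,int(S[1])-9,int(S[1])+7,1); bo=sub(im,cols,int(B[0,1])-7,int(B[0,1])+8,1); fo=sub(im,cols,int(B[1,1])-9,int(B[1,1])+9,-1)
    ths=np.linspace(-4,4,33); M=np.array([[proj(None,D([[121,-5,135],[121,5,135]],th),W)[:,1]] for th in ths])[:,0]-S[1]
    print(t,"rows",so.round(2),bo.round(2),fo.round(2),"theta back/front",np.interp(bo-so,M[:,0],ths).round(2),np.interp(fo-so,M[:,1],ths).round(2), "thick",(fo-bo).round(2),"model",(B[1,1]-B[0,1]).round(2))
E
```

```text
w19 rows 171.11 202.97 225.66 theta back/front 0.22 -0.09 thick 22.7 model 24.24
w25 rows 171.38 203.18 225.63 theta back/front 0.23 -0.1 thick 22.45 model 24.14
w26 rows 170.4 202.53 224.98 theta back/front 0.33 -0.0 thick 22.45 model 24.07
w22 rows 159.4 190.16 212.01 theta back/front 0.38 0.09 thick 21.86 model 23.22
w27 rows 161.15 192.14 213.91 theta back/front 0.4 0.08 thick 21.76 model 23.24
w28 rows 161.4 192.26 214.2 theta back/front 0.37 0.09 thick 21.94 model 23.26
w21 rows 104.06 118.5 129.57 theta back/front 0.96 1.11 thick 11.07 model 10.65
w30 rows 105.55 120.5 131.07 theta back/front 1.12 1.02 thick 10.57 model 10.73
```

The pressed and released near views agree within about 0.2° (0.4 mm at the edge). The 1° far reading was the same after both releases, so it is viewpoint bias. The door sits at the stop, the arm is clear, and the bottle, jar and tray are where they were. I hand in.

```bash
python3 -c "
from bench import arm
print(arm.job_done()); s=arm.read_state(); print(s['clock'],s['contact_force'])"
```

```text
the job is handed in; nothing more can be done
None
the job is handed in; nothing more can be done
```

The door is hung on both hinge pins and swung shut against its stop, and the job is handed in. The clock stood at about 36 s of the 58 s allowed.

- **Door and hanging:** I took the white door with grey barrels, not the red or teal look-alikes, out of the stand. I held it by its top edge with the gripper leaning 40° and lowered it onto the pins at about 90° open. The force rose by about 5 N at touchdown, and both barrels showed resting on their brackets with the pin tips in the bores.
- **Closing:** I pushed the outer face with the closed fingers in small steps until it met the stop, at about 7 N. I then pressed again twice at 1.5–2 N and let go slowly, because one check suggested it had sprung back.
- **Last checks:** Close-up pictures put the released door within about 0.2° of its pressed position, and it stayed still for 0.8 s. The arm ended well clear of the door. In the last overview pictures the bottle, jar and tray looked to be where they started.
- **What disagreed:** From farther back the same measurement read about 1° open. It read the same after the first release and the last one, so I took it as viewpoint bias. No angle measurement gave the stated 1° past flush (close-up readings were about 0°), so the evidence that it is fully shut is the firm contact at the stop.

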